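Open the bayonet filter housings and stack their caps to dry

TASK

The filtration run is over: first throw the vent lever fully over to vent the line while all the caps are still on. Then twist each bayonet cap a quarter turn anticlockwise, lift it off its housing, and stack all the caps, with the loose ones from the bench, mouth-down rim on rim in one straight column standing wholly on the round drying mat. Leave the lever vented and the other things on the bench where they are.

Things in the scene. Friction and masses are not known exactly. Their poses are not given: they have to be found in the camera images.
- housing_a: Fixed round aluminium filter housing, 104 mm diameter, 50 mm high, with a steel neck 56 mm diameter up to 94 mm. Origin: centre of its underside, z up. The neck has a bayonet lug round its +y and its -y side, each spanning 105 degrees, 64 to 72 mm above the bench. Two ears on the body at +y and -y reach 64 mm from the axis. May start without its cap.
- housing_b: Second housing like housing_a. A cap is locked when its grip bar lies across the line of the ears (along housing x); turned 90 degrees anticlockwise seen from above, its bar in line with the ears (along housing y, within 20 degrees), it can be lifted straight up. Stops end the turn 15 degrees beyond that. Turning takes little force.
- housing_c: Third housing like housing_a. On any housing a seated cap has the rim of its mouth 52 mm above the bench; unlocked, it must go up 45 mm to clear the neck.
- cap_a_centre (a point): Bayonet cap that starts locked on housing_a (may be absent). Grey plastic, 0.10 to 0.20 kg, an open cup mouth-down: 92 mm outside diameter, skirt wall 5 mm, flat top 48 mm above its rim; on top a grip bar 46 mm long (cap x), 16 mm wide (cap y), 34 mm high. The point is on the axis 41 mm above the rim, 24 mm below the middle of the bar; z up.
- cap_b_centre (a point): Cap like cap_a that starts locked on housing_b (may be absent). Inside each cap, the hollow is 42 mm deep, 82 mm wide; near the rim two lugs 18 mm wide at cap +y and -y reach in to 31 mm from the axis. Half a turn makes no difference. Point as for cap_a.
- cap_c_centre (a point): Cap like cap_a that starts locked on housing_c (may be absent). Caps stack mouth-down: the rim stands on the flat top of the cap below, whose bar fits inside the hollow, 48 mm per cap. Point as for cap_a.
- cap_d_centre (a point): Cap like cap_a, already off, standing loose mouth-down on the bench at the start. Point as for cap_a.
- cap_e_centre (a point): Another loose cap like cap_a, standing mouth-down on the bench at the start. Point as for cap_a.
- mat_top (a point): Fixed round dark drying mat, 160 mm diameter, 4 mm thick; the point is the centre of its upper face.
- vent (a joint): Steel vent lever, 80 mm long with a 26 mm ball at its end, pivoted 22 mm above the bench on a grey block, in rad: 0 = shut, leaning towards the robot (its block's -x), 1.0 = fully vented, leaning away (+x). Friction keeps it where it is left; a push of a few newtons at its end moves it.
- vent_tip (a point): The free end of the vent lever; when shut it leans about 0.5 rad from upright towards the robot.
- vent_base: The grey block of the vent lever, fixed; origin at the centre of its underside; +x is the way the lever is thrown to vent, and the lever swings in the block's x-z plane.
- comb: Bystander, to be left alone: green plastic gel comb lying flat, 85 mm long, origin under its centre.
- petri: Bystander, to be left alone: closed clear dish, 90 mm diameter, 16 mm high, origin under its centre.
- jar: Bystander, to be left alone: brown glass jar, 85 mm high, origin under its centre.
- wrench: Bystander, to be left alone: steel wrench lying flat on the bench near the robot, along its x axis.
- beaker: Bystander, to be left alone: small open glass beaker, 72 mm wide, 90 mm high, origin under its centre.
Mind the look-alikes: they are no part of the job. Leave any red or yellow look-alike of the vent_base alone. Leave any green or pink look-alike of the part that bears cap_a_centre alone.

How it is judged (in metres and radians):
On the way, in this order (a step that is already met when the one before it is completed fails the run):
1. The vent lever is thrown fully over while every cap is still on its housing (value of joint vent above 0.85 rad and z of cap_a_centre in the frame of housing_a below 0.105 m and z of cap_b_centre in the frame of housing_b below 0.105 m and z of cap_c_centre in the frame of housing_c below 0.105 m and horizontal distance between cap_a_centre and housing_a below 0.02 m and horizontal distance between cap_b_centre and housing_b below 0.02 m and horizontal distance between cap_c_centre and housing_c below 0.02 m), for 0.2 s.
2. Every cap is off its housing (horizontal distance between cap_a_centre and housing_a above 0.1 m and horizontal distance between cap_b_centre and housing_b above 0.1 m and horizontal distance between cap_c_centre and housing_c above 0.1 m), for 0.1 s.
At the end, for the whole second after the job is handed in: The vent lever reads over 0.85 rad; every cap present is mouth-down and level (within 0.06 rad), at rest, its axis within 35 mm of the mat's centre and within 12 mm of every other cap's axis, so they form one straight column on the mat (value of joint vent above 0.85 rad and horizontal distance between each of cap_a_centre, cap_b_centre, cap_c_centre, cap_d_centre, cap_e_centre and mat_top below 0.035 m and angle between each of cap_a_centre, cap_b_centre, cap_c_centre, cap_d_centre, cap_e_centre's own z axis and vertical below 0.06 rad and linear speed of each of cap_a, cap_b, cap_c, cap_d, cap_e below 0.02 m/s and horizontal distance between cap_a_centre and cap_b_centre below 0.012 m and horizontal distance between each of cap_a_centre, cap_b_centre and cap_c_centre below 0.012 m and horizontal distance between each of cap_a_centre, cap_b_centre, cap_c_centre and cap_d_centre below 0.012 m and horizontal distance between each of cap_a_centre, cap_b_centre, cap_c_centre, cap_d_centre and cap_e_centre below 0.012 m); the robot touches nothing.
It fails at once if A bystander is moved more than 40 mm (distance of any of comb, petri, jar, wrench, beaker from where it was at the start of the episode above 0.04 m).
It fails at once if A standing bystander is tipped over (angle between any of jar, beaker's own z axis and vertical above 0.6 rad).
Of cap_a, cap_b, cap_c only 2 to 3 are there at a start; the rules pass over those that are not, and their reading is None.
At some moment in a run one of cap_d may be knocked a few centimetres aside while the robot is not near it.
Once in a run the grip may slacken for a moment while it holds something.
It also fails if it takes over 210 s, if anything falls off the work surface, if the arm or the gripper's body presses on something with over 40 N, if the wrist force passes 120 N, or if a joint passes its speed limit or range.

ROBOT

A 6-joint arm with a two-finger parallel gripper is mounted at the origin on the work surface. World frame = base frame: x ahead of the robot, y to its left, z up, the work surface at z = 0. Lengths are in m, angles in degrees, forces in N, time in s.
With the tool pointing down it reaches from about 0.4 to 0.825 m from the base axis. Payload 7 kg.
Tool frame: the origin (TCP) lies at the very end of the fingers, on their centre line; the grasp point (between the pads) lies 19 mm behind it; z points along the fingers, y is the line along which they close (so a half turn about z gives the same grasp; the last joint's range is limited). The gripper opens to 88 mm and grips with 3 to 60 N. Pads are 19 mm wide; open, the fingers measure 130 mm over their backs; the gripper's body (78 mm by 193 mm) begins 47 mm behind the grasp point.
Start: joints at [16.507, 20.546, 0.682, 0, -70.136, -16.507], TCP at [0.675, -0, 0.227] pointing down, gripper open.
Joint ranges: [-176.03, 176.03], [-82.01, 121.73], [-58.28, 71.71], [-173.87, 95.51], [-174.79, -0.11], [-173.66, 173.66]. Speed limits (degrees/s): [136.94, 136.94, 172.46, 180, 180, 180].

INTERFACE

Orientations are given as [roll, pitch, yaw] about the fixed x, y, z axes, in that order (R = Rz(yaw) Ry(pitch) Rx(roll)).
In Python, from plant import ctrl gives the robot as it stands.
- The arm moves only by the tool carry_out, never from a script. Its argument "deltas" is a list that holds one entry, the list of rows, each a list of 5 numbers: the shift along the tool's x, y, z scaled (see below), then the turn about the tool's z scaled (see below), then the opening, from -1 (shut) to 1 (fully open). A call has 1 to 5 rows; each row is the pose to reach, as a shift and turn from the pose commanded when the call began, along the tool's axes at that moment, turning the shorter way round; what a row does not reach only later rows make up. The controller multiplies each number of a shift by 20 cm and each number of a turn by 2 pi rad. A row lasts 1/10 s, in which the tool goes at most 50 mm and 8.59 degrees, less where a joint would pass 70% of its speed; a pose out of reach is approached as far as the arm can. A call with a number of a shift or a turn outside -1 to 1 is refused whole. A call with a gripper value outside its range is refused whole. The fingers move at their own pace and stop on an object; the grip force is fixed at half the most. Time passes only in rows, so rows that repeat a pose let the fingers close. It gives the time, the measured TCP pose, the force, the opening and the grip force at its end, in the units of the state.
- ctrl.get_obs(): the state, without advancing time (a new reading comes with each control period).
- ctrl.snapshot(name): name is "scene" or "side" or "wrist"; returns a dict with "color" (384x512x3 uint8, red, green, blue), "camera_matrix" (3x3 intrinsics, pixels), "R" (3x3) and "t" (3): a world point X has camera coordinates R X + t. Camera axes: x right, y down, z forward; pixel columns grow to the right and rows downward; lengths in m; the calibration is good to about 2 mm. A picture is of the moment at which its call begins. There is no depth.
- ctrl.close_job(): hands the job in; it is judged then, once.
Trained networks look in a picture, given as the dict that the camera call returned (one of the last four; its "shot" number tells which), for a name from the list of things; names that differ only in an ending like _2 or _b are one class to them, and where a whole thing is asked for, a point or a joint stands for the part that bears it (a point fixed in the world has none). Each returns a list of dicts, best first, with "p" (0 to 1); they miss things now and then, are a little off and sometimes report something else, mostly with a low value. They report only what shows in the picture. A call takes as long as a camera call. They do not tell look-alikes from the thing itself.
- ctrl.search_frame(picture, name): "centre" ([column, row] in pixels, amid what is visible of it).
- ctrl.silhouettes(picture, name): "mask" (384x512 bool, what is visible of it) and "centre" ([column, row] in pixels, amid what is visible of it).
- ctrl.spot_point(picture, name): "centre" ([column, row] in pixels: a listed point, or the origin of a listed thing).
The state is a dict: "clock": time; "joint_pos": joint angles; "qvel": joint speeds; "tau": joint torques, N m; "tool_pos": TCP position; "orientation": TCP orientation; "force": force on the tool from outside, world axes, zero at the start; "moment": the same for the moment, N m; "opening": finger opening in m; "gripper_force": force on a finger pad.
Only numpy, scipy, OpenCV 4.12 (cv2) and the standard library are available. Lean on these libraries where they do the work, as an engineer would, in place of code of your own. Each camera call takes 0.05 s, during which the arm holds its last target. There are 200 camera calls.

## Working session

There is one attempt and no reset: what is moved stays moved. The work goes in short steps, Python scripts to look and compute and a tool call to move; the robot and the scene stay as the last step left them, time stands still between calls to the robot, and variables do not carry over. Pictures are saved under pics/ and viewed, at most 14 in all, crops included, and the job is handed in when it is done.

Besides the shell and the picture viewer there is one more tool, called after "Call:" by a JSON object that holds its "name" and its "arguments", one argument or row to a line. carry_out: Moves the arm, as the interface text tells. Its arguments: {"type":"object","properties":{"deltas":{"type":"array"}},"required":["deltas"]}

```bash
mkdir -p pics; ls; cat > h.py <<'E'
import numpy as np, cv2
from plant import ctrl
def snap(n,save=None):
    p=ctrl.snapshot(n)
    if save: cv2.imwrite('pics/'+save+'.png',p['color'][:,:,::-1])
    return p
def ray(p,uv,z):
    K,R,t=[np.array(p[k]) for k in('camera_matrix','R','t')]
    d=R.T@np.linalg.solve(K,[uv[0],uv[1],1.]); c=-R.T@t
    return c+d*(z-c[2])/d[2]
def proj(p,X):
    K,R,t=[np.array(p[k]) for k in('camera_matrix','R','t')]
    q=K@(R@np.array(X,float)+t); return q[:2]/q[2]
def tri(ps,uvs):
    A=[];b=[]
    for p,uv in zip(ps,uvs):
        K,R,t=[np.array(p[k]) for k in('camera_matrix','R','t')]
        P=K@np.c_[R,t]
        for i in(0,1):
            r=P[i]-uv[i]*P[2]; A.append(r[:3]);b.append(-r[3])
    return np.linalg.lstsq(np.array(A),np.array(b),rcond=None)[0]
E
python3 - <<'E'
from h import *
o=ctrl.get_obs(); print(o['tool_pos'],o['orientation'],o['opening'])
a=snap('scene','s0'); b=snap('side','d0')
for n in('scene','side'):
    p={'scene':a,'side':b}[n]; print(n, -np.array(p['R']).T@p['t'])
    for k,z in (('housing_a',0),('cap_a_centre',.093),('mat_top',.004),('vent_base',0),('vent_tip',.09),('jar',0),('beaker',0),('petri',0),('comb',0),('wrench',0)):
        for r in ctrl.spot_point(p,k): print(k,np.round(r['p'],2),np.round(r['centre']),np.round(ray(p,r['centre'],z)[:2],3))
E
```

```text
pics
[ 6.74523170e-01 -1.00338511e-05  2.25642285e-01] [ 1.79909393e+02 -7.47321196e-03 -9.00049654e+01] 0.08774046585136602
scene [ 1.10122487 -0.75177515  0.9532177 ]
housing_a 0.9 [309. 182.] [0.626 0.198]
housing_a 0.58 [240. 178.] [0.437 0.096]
housing_a 0.5 [289. 141.] [0.463 0.346]
cap_a_centre 0.6 [260. 114.] [0.367 0.311]
cap_a_centre 0.53 [317. 117.] [0.534 0.399]
cap_a_centre 0.52 [315. 156.] [0.631 0.216]
mat_top 0.84 [208. 223.] [ 0.475 -0.111]
vent_base 0.8 [372. 176.] [0.775 0.33 ]
vent_base 0.59 [286. 211.] [0.632 0.054]
vent_tip 0.57 [370. 144.] [0.74  0.364]
vent_tip 0.53 [354. 174.] [0.761 0.207]
vent_tip 0.5 [280. 182.] [0.604 0.062]
jar 0.67 [303. 250.] [ 0.746 -0.045]
beaker 0.75 [223. 318.] [ 0.694 -0.327]
beaker 0.33 [284. 211.] [0.629 0.051]
petri 0.88 [337. 148.] [0.62  0.401]
petri 0.42 [313. 184.] [0.639 0.199]
petri 0.22 [315. 156.] [0.579 0.324]
comb 0.61 [225. 197.] [0.448 0.001]
wrench 0.65 [233. 151.] [0.338 0.194]
side [0.21704824 0.96301676 0.7614977 ]
housing_a 0.93 [296. 241.] [0.441 0.108]
housing_a 0.85 [222. 246.] [0.625 0.215]
housing_a 0.82 [256. 288.] [0.477 0.32 ]
cap_a_centre 0.88 [222. 218.] [0.627 0.204]
cap_a_centre 0.8 [220. 322.] [0.475 0.513]
cap_a_centre 0.71 [307. 312.] [0.32  0.419]
mat_top 0.68 [307. 196.] [ 0.476 -0.119]
vent_base 0.87 [154. 259.] [0.772 0.338]
vent_base 0.79 [240. 216.] [0.638 0.067]
vent_base 0.55 [173. 229.] [0.796 0.206]
vent_tip 0.62 [252. 194.] [0.602 0.061]
vent_tip 0.59 [180. 205.] [0.769 0.196]
vent_tip 0.58 [156. 242.] [0.738 0.357]
jar 0.79 [223. 188.] [ 0.76  -0.054]
jar 0.52 [293. 242.] [0.446 0.118]
beaker 0.66 [268. 158.] [ 0.695 -0.318]
petri 0.81 [190. 290.] [0.624 0.396]
comb 0.56 [337. 153.] [ 0.457 -0.477]
comb 0.42 [301. 221.] [0.455 0.011]
wrench 0.58 [323. 274.] [0.331 0.205]
```

```bash
python3 - <<'E'
import cv2
for n in('s0','d0'):
    im=cv2.imread(f'pics/{n}.png'); cv2.imwrite(f'pics/{n}z.png',cv2.resize(im[60:360,130:430] if n=='s0' else im[110:370,100:400],None,fx=2,fy=2,interpolation=cv2.INTER_CUBIC))
E
```

```text
(no output)
```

View pics/s0z.png

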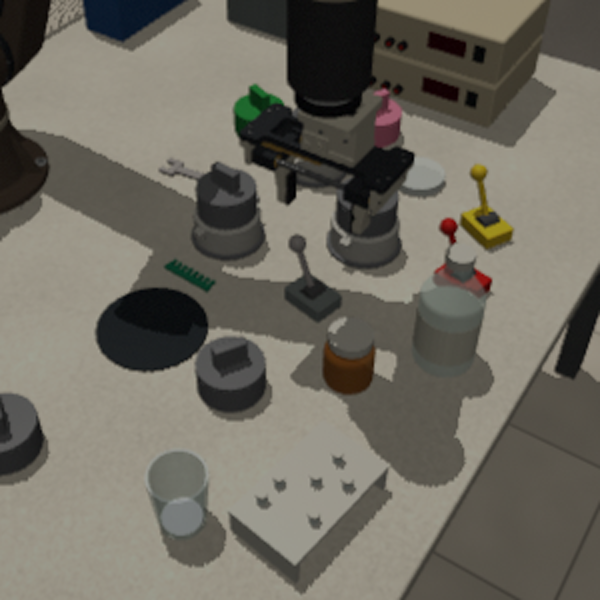

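View pics/d0z.png

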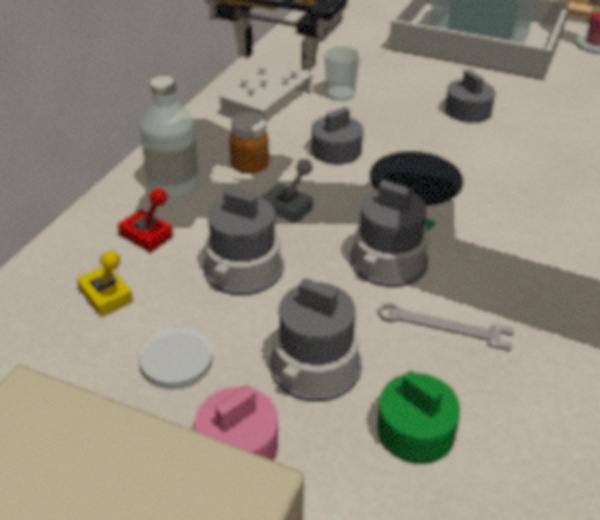

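Candidates seen: vent levers are grey at scene px (286,211), red (355,195) and yellow (372,176), so I take the grey one. Caps on housings are grey at scene px (243,160), (315,165) and the one behind the gripper at about (289,130). The loose grey caps are at (245,245) and (132,277). The green (260,114) and pink (317,117) ones are look-alikes and I leave them alone.

Call:
{"name": "carry_out", "arguments": {
  "deltas": [
    [[-0.3,0.6,0,0,-1],[-0.3,0.6,0,0,-1],[-0.3,0.6,0,0,-1],[-0.3,0.6,0,0,-1],[-0.3,0.6,0,0,-1]]
  ]
}}

```text
clock: 1.6
tool_pos: [0.5549, 0.0605, 0.2275]
orientation: [-179.9, 0.0, -89.9]
force: [0.2, 0.2, 0.0]
opening: 0.0529
gripper_force: 0.0
```

```bash
python3 - <<'E'
from h import *
o=ctrl.get_obs(); print(o['tool_pos'],o['opening'])
w=snap('wrist','w1'); a=snap('scene'); b=snap('side')
print('camw',-np.array(w['R']).T@w['t'])
for k in ('vent_base','vent_tip','mat_top','housing_a','cap_a_centre'):
    z={'vent_base':0,'vent_tip':.092,'mat_top':.004,'housing_a':0}.get(k,.093)
    for n,p in(('w',w),('s',a),('d',b)):
        print(k,n,[(round(r['p'],2),np.round(r['centre']).astype(int).tolist(),np.round(ray(p,r['centre'],z)[:2],3).tolist()) for r in ctrl.spot_point(p,k)])
for n,p in(('s',a),('d',b)):
    print(n,[(round(r['p'],2),np.round(r['centre']).astype(int).tolist(),np.round(ray(p,r['centre'],.05)[:2],3).tolist()) for r in ctrl.search_frame(p,'cap_a_centre')])
E
```

```text
[0.55490351 0.06048416 0.22747898] 0.05287429035095052
camw [ 0.55537719 -0.02194226  0.38603302]
vent_base w [(0.84, [191, 161], [0.636, 0.057])]
vent_base s [(0.96, [372, 176], [0.775, 0.331]), (0.69, [360, 204], [0.799, 0.197])]
vent_base d [(0.76, [153, 258], [0.776, 0.337]), (0.62, [174, 229], [0.793, 0.207])]
vent_tip w [(0.82, [204, 186], [0.605, 0.063]), (0.74, [340, 113], [0.477, -0.007])]
vent_tip s [(0.66, [355, 176], [0.766, 0.202]), (0.63, [367, 144], [0.735, 0.356]), (0.56, [278, 184], [0.603, 0.052])]
vent_tip d [(0.51, [322, 273], [0.32, 0.296]), (0.44, [251, 194], [0.603, 0.061]), (0.43, [155, 240], [0.743, 0.356]), (0.39, [178, 208], [0.763, 0.212])]
mat_top w [(0.77, [330, 6], [0.474, -0.114])]
mat_top s [(0.71, [208, 222], [0.473, -0.107]), (0.63, [336, 150], [0.625, 0.381])]
mat_top d [(0.84, [304, 199], [0.481, -0.1]), (0.54, [294, 215], [0.482, -0.004]), (0.42, [300, 219], [0.46, 0.007])]
housing_a w [(0.92, [195, 261], [0.639, 0.2]), (0.68, [313, 339], [0.465, 0.334]), (0.6, [183, 309], [0.661, 0.28])]
housing_a s [(0.91, [288, 143], [0.47, 0.333]), (0.85, [310, 180], [0.624, 0.21]), (0.6, [241, 177], [0.434, 0.103])]
housing_a d [(0.77, [296, 242], [0.439, 0.112]), (0.63, [255, 286], [0.482, 0.317]), (0.56, [220, 246], [0.631, 0.215]), (0.38, [251, 195], [0.654, -0.056])]
cap_a_centre w [(0.86, [185, 310], [0.634, 0.208])]
cap_a_centre s [(0.98, [317, 117], [0.537, 0.399]), (0.66, [313, 156], [0.626, 0.215]), (0.55, [256, 112], [0.352, 0.313])]
cap_a_centre d [(0.76, [221, 322], [0.474, 0.511]), (0.6, [307, 312], [0.319, 0.419]), (0.57, [219, 218], [0.635, 0.209])]
s [(0.6, [316, 123], [0.52, 0.426]), (0.57, [316, 161], [0.621, 0.245]), (0.57, [259, 122], [0.354, 0.324])]
d [(0.91, [222, 320], [0.491, 0.476]), (0.82, [308, 318], [0.319, 0.398]), (0.68, [223, 224], [0.64, 0.18])]
```

View pics/w1.png

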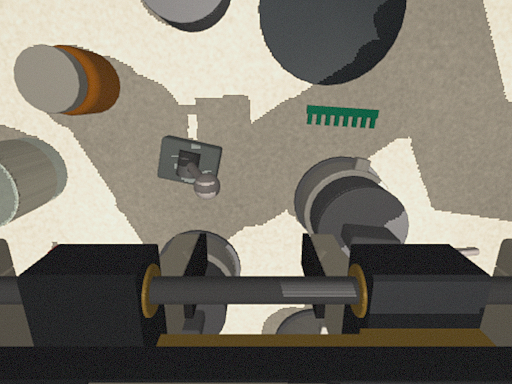

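Wrist view: grey lever block at (191,161) and ball at (206,186). It leans to -x and is turned about -11°. The mat is at the top (330,40), the green comb at (342,115), and two capped housings are below. The choice is confirmed, so I lower and push.

Call:
{"name": "carry_out", "arguments": {
  "deltas": [
    [[0,0.05,0,0,-1],[0,0.05,0,0,-1],[0,0.05,0.3,0,-1],[0,0.05,0.55,0,-1],[0,0.05,0.74,0,-1]]
  ]
}}

```text
clock: 3.1
tool_pos: [0.5448, 0.0601, 0.0777]
orientation: [-179.9, 0.1, -90.0]
force: [1.2, 0.8, -1.2]
opening: 0.0005
gripper_force: 0.0
```

Call:
{"name": "carry_out", "arguments": {
  "deltas": [
    [[0,0,0,0,-1],[0.01,-0.1,0,0,-1],[0.02,-0.2,0,0,-1],[0.04,-0.3,0,0,-1],[0.05,-0.4,0,0,-1]]
  ]
}}

```text
clock: 3.6
tool_pos: [0.6266, 0.0499, 0.0817]
orientation: [-179.9, 0.0, -90.0]
force: [-0.6, -0.5, -0.3]
opening: -0.0
gripper_force: 0.6
```

Call:
{"name": "carry_out", "arguments": {
  "deltas": [
    [[0.0,-0.04,0,0,-1],[0.01,-0.08,0,0,-1],[0.01,-0.1,0,0,-1],[0.01,-0.12,0,0,-1],[0.01,-0.12,0,0,-1]]
  ]
}}

```text
clock: 4.1
tool_pos: [0.643, 0.0472, 0.0789]
orientation: [179.4, -0.1, -90.0]
force: [-19.6, 2.0, 13.1]
opening: 0.0005
gripper_force: 10.4
```

```bash
python3 - <<'E'
from h import *
w=snap('wrist'); a=snap('scene'); b=snap('side')
for k,z in (('vent_tip',.092),):
    for n,p in(('w',w),('s',a),('d',b)):
        print(k,n,[(round(r['p'],2),np.round(r['centre']).astype(int).tolist(),np.round(ray(p,r['centre'],z)[:2],3).tolist()) for r in ctrl.spot_point(p,k)])
o=ctrl.get_obs(); print(o['tool_pos'],o['force'],o['clock'])
E
```

```text
vent_tip w []
vent_tip s [(0.68, [241, 179], [0.505, 0.014]), (0.49, [355, 172], [0.76, 0.214]), (0.46, [299, 196], [0.679, 0.042]), (0.45, [369, 142], [0.734, 0.368])]
vent_tip d [(0.66, [156, 240], [0.741, 0.352]), (0.65, [233, 188], [0.666, 0.058]), (0.48, [179, 205], [0.767, 0.201])]
[0.64294937 0.04720363 0.07888726] [-20.22096663   1.18035275  12.0253465 ] 4.4
```

Call:
{"name": "carry_out", "arguments": {
  "deltas": [
    [[0,0.2,0,0,-1],[0,0.2,-0.25,0,-0.5],[0,0.3,-0.5,0,0.1],[0.2,0.4,-0.75,0,0.1],[0.4,0.5,-1,0,0.1]]
  ]
}}

```text
clock: 4.9
tool_pos: [0.5593, -0.0099, 0.2536]
orientation: [-179.9, 0.0, -89.9]
force: [1.0, 0.3, -0.2]
opening: 0.0268
gripper_force: 0.0
```

Call:
{"name": "carry_out", "arguments": {
  "deltas": [
    [[0.15,0,0,0,0.1],[0.15,0,0,0,0.1],[0.15,0,0,0,0.1],[0.15,0,0,0,0.1]]
  ]
}}

```text
clock: 5.3
tool_pos: [0.5599, -0.0396, 0.2506]
orientation: [180.0, 0.0, -90.0]
force: [0.5, -0.3, -0.1]
opening: 0.0481
gripper_force: 0.0
```

```bash
python3 - <<'E'
from h import *
o=ctrl.get_obs(); print(o['tool_pos'],o['orientation'],o['clock'])
w=snap('wrist','w2'); a=snap('scene','s2'); b=snap('side','d2')
for k,z in (('cap_a_centre',.041),('cap_a_centre',.093),('mat_top',.004),('vent_tip',.092)):
    for n,p in(('w',w),('s',a),('d',b)):
        print(k,n,[(round(r['p'],2),np.round(r['centre']).astype(int).tolist(),np.round(ray(p,r['centre'],z)[:2],3).tolist()) for r in ctrl.spot_point(p,k)])
c=np.array([[.44,.105],[.63,.208],[.475,.325]])
for n,p in(('s',a),('d',b)):
  for r in ctrl.silhouettes(p,'cap_a_centre'):
    col=p['color'][r['mask']].mean(0).astype(int); print(n,round(r['p'],2),np.round(r['centre']),col,r['mask'].sum())
E
```

```text
[ 0.559925   -0.03958848  0.25059144] [ 1.79988333e+02  2.13053770e-03 -8.99851601e+01] 5.3
cap_a_centre w []
cap_a_centre s [(0.92, [313, 157], [0.598, 0.268]), (0.78, [316, 117], [0.499, 0.469]), (0.64, [260, 112], [0.319, 0.385])]
cap_a_centre d [(0.97, [310, 313], [0.32, 0.376]), (0.91, [221, 219], [0.661, 0.152]), (0.81, [219, 322], [0.497, 0.479])]
cap_a_centre w []
cap_a_centre s [(0.92, [313, 157], [0.627, 0.21]), (0.78, [316, 117], [0.533, 0.4]), (0.64, [260, 112], [0.363, 0.32])]
cap_a_centre d [(0.97, [310, 313], [0.313, 0.419]), (0.91, [221, 219], [0.629, 0.211]), (0.81, [219, 322], [0.477, 0.514])]
mat_top w [(0.88, [325, 102], [0.471, -0.114])]
mat_top s [(0.57, [218, 318], [0.687, -0.336]), (0.56, [209, 224], [0.48, -0.114]), (0.33, [242, 178], [0.445, 0.095])]
mat_top d [(0.71, [306, 201], [0.473, -0.094])]
vent_tip w [(0.63, [156, 253], [0.673, 0.05])]
vent_tip s [(0.75, [246, 243], [0.654, -0.171]), (0.67, [314, 158], [0.63, 0.208]), (0.61, [300, 195], [0.677, 0.048]), (0.42, [206, 223], [0.53, -0.173]), (0.4, [369, 143], [0.737, 0.362]), (0.38, [353, 173], [0.757, 0.211])]
vent_tip d [(0.66, [156, 240], [0.739, 0.354]), (0.65, [233, 190], [0.661, 0.065])]
s 0.72 [319. 121.] [104  60  70] 593
s 0.64 [315. 162.] [53 53 53] 832
s 0.38 [290. 209.] [51 52 49] 511
d 0.86 [308. 316.] [ 29 100  43] 1573
d 0.71 [223. 246.] [105 102  95] 643
d 0.63 [222. 321.] [170 104 119] 1137
d 0.62 [223. 226.] [75 74 73] 979
```

View pics/w2.png

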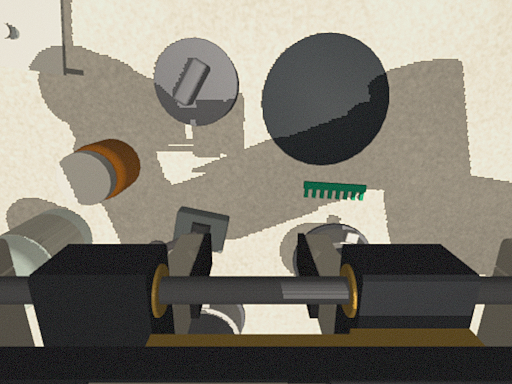

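Wrist view: lever thrown, tip now at (156,253). Loose grey cap at (196,81) with its bar from about (182,104) to (200,58); mat at (326,98), comb at (335,190), jar at (100,170).

```bash
python3 - <<'E'
from h import *
w=snap('wrist'); a=snap('scene'); b=snap('side')
o=ctrl.get_obs()
print('tcp px',proj(w,o['tool_pos']))
im=w['color']
cv2.imwrite('pics/w3.png',cv2.resize(im[30:140,130:270][:,:,::-1],None,fx=5,fy=5,interpolation=cv2.INTER_CUBIC))
print('d1 top',ray(w,(196,80),.048)[:2], 'mat',ray(w,(326,98),.004)[:2])
print('d1 tri',tri([a,b],[(246,243),(268,178)]),'cap2',tri([a,b],[(132,277),(335,159)]))
E
```

```text
tcp px [255.12564333 247.89588453]
d1 top [ 0.62428198 -0.1387248 ] mat [ 0.4710244  -0.11958722]
d1 tri [ 0.62299069 -0.13178561  0.03220698] cap2 [ 0.44507904 -0.37423973  0.02523588]
```

View pics/w3.png

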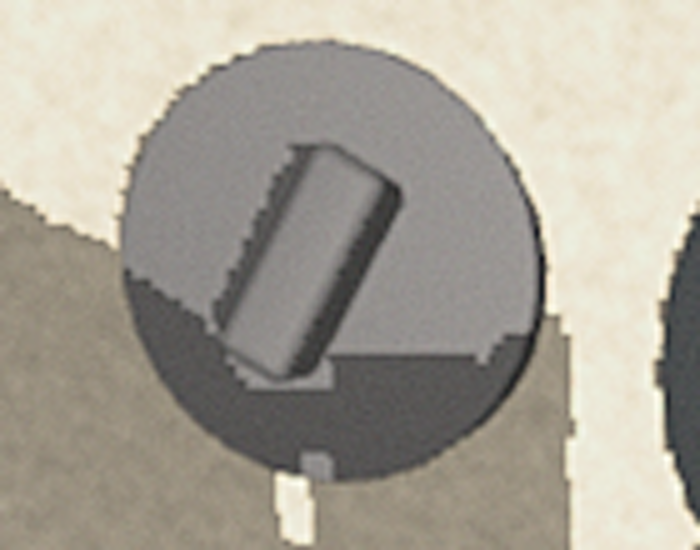

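```bash
cat >> h.py <<'E'
def go(target,yaw=None,o=None):
    "deltas to bring TCP to target [x,y,z], tool x axis to world angle yaw (mod 180)"
    from scipy.spatial.transform import Rotation as Ro
    o=o or ctrl.get_obs(); R=Ro.from_euler('xyz',o['orientation'],degrees=True).as_matrix()
    d=R.T@(np.array(target)-o['tool_pos'])/.2
    cur=np.degrees(np.arctan2(R[1,0],R[0,0]))
    t=0 if yaw is None else ((yaw-cur+90)%180)-90
    return np.round(d,3).tolist(), 'turn',round(-t/360,4),'j6',round(o['joint_pos'][5],1),'yaw',round(cur,1)
def bar(p,e1,e2,z):
    A,B=ray(p,e1,z),ray(p,e2,z); c=(A+B)/2; v=A-B
    return c[:2], np.degrees(np.arctan2(v[1],v[0])), np.hypot(*v[:2])
E
python3 - <<'E'
from h import *
w=snap('wrist')
c,y,l=bar(w,(202,63),(181,101.4),.082); print(c,y,l, ray(w,(196.6,82),.048))
print(go([*c,.17],y)); print(go([*c,.053],y))
E
```

```text
[ 0.62309082 -0.13481125] -122.70399224252395 0.042664911493123785 [ 0.62374074 -0.13665686  0.048     ]
([0.474, -0.315, 0.403], 'turn', np.float64(0.0908), 'j6', np.float64(-15.9), 'yaw', np.float64(-90.0))
([0.474, -0.315, 0.988], 'turn', np.float64(0.0908), 'j6', np.float64(-15.9), 'yaw', np.float64(-90.0))
```

Call:
{"name": "carry_out", "arguments": {
  "deltas": [
    [[0.474,-0.31,0.4,0.0908,0.1],[0.474,-0.31,0.4,0.0908,0.1],[0.474,-0.31,0.4,0.0908,0.1],[0.474,-0.31,0.4,0.0908,0.1],[0.474,-0.31,0.4,0.0908,0.1]]
  ]
}}

```text
clock: 6.85
tool_pos: [0.6218, -0.1358, 0.169]
orientation: [179.9, -0.1, -122.9]
force: [0.0, -0.4, -0.3]
opening: 0.0484
gripper_force: 0.0
```

```bash
python3 - <<'E'
from h import *
w=snap('wrist','w4');print(proj(w,ctrl.get_obs()['tool_pos']),proj(w,[.6235,-.1355,.082])); print(go([.6235,-.1355,.052],-122.7))
E
```

```text
[255.07306374 249.19338777] [252.97258003 200.17915215]
([-0.003, -0.007, 0.591], 'turn', np.float64(0.0003), 'j6', np.float64(-37.9), 'yaw', np.float64(-122.6))
```

View pics/w4.png

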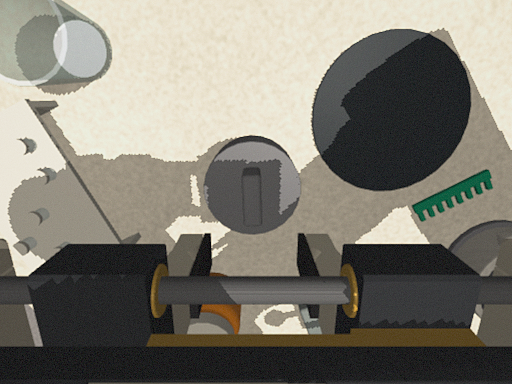

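The bar at (252,197) is aligned with the fingers, and the mat is at (391,110). I descend and grip.

Call:
{"name": "carry_out", "arguments": {
  "deltas": [
    [[0,0,0.25,0,0.1],[0,0,0.5,0,0.1],[0,-0.005,0.585,0,0.1],[0,-0.005,0.585,0,0.1],[0,-0.005,0.585,0,-0.5]]
  ]
}}

```text
clock: 7.4
tool_pos: [0.624, -0.1349, 0.0552]
orientation: [-179.9, 0.0, -122.5]
force: [-0.2, 0.3, 1.3]
opening: 0.0443
gripper_force: 0.0
```

Call:
{"name": "carry_out", "arguments": {
  "deltas": [
    [[0,0,0,0,-1],[0,0,0,0,-1],[0,0,0,0,-1],[0,0,-0.08,0,-1],[0,0,-0.15,0,-1]]
  ]
}}

```text
clock: 7.9
tool_pos: [0.6229, -0.1354, 0.0844]
orientation: [180.0, -0.0, -122.7]
force: [-0.4, 0.3, -1.6]
opening: 0.0158
gripper_force: 30.0
```

```bash
python3 - <<'E'
from h import *
o=ctrl.get_obs();print(o['tool_pos'],o['opening'],o['gripper_force'])
w=snap('wrist'); a=snap('scene')
for n,p in (('w',w),('s',a)):
  m=ctrl.silhouettes(p,'mat_top'); print(n,[(round(r['p'],2),np.round(r['centre']),r['mask'].sum()) for r in m])
print([np.round(ray(w,r['centre'],.004),3) for r in ctrl.spot_point(w,'mat_top')], ray(a,(208,223),.004))
print(go([.474,-.116,.09],-122.7))
E
```

```text
[ 0.62286748 -0.13537869  0.08437644] 0.015782011318517697 29.998697340488434
w [(0.83, array([430., 114.]), np.int64(32373))]
s [(0.98, array([204., 227.]), np.int64(1853)), (0.22, array([298., 197.]), np.int64(109)), (0.2, array([288., 124.]), np.int64(696))]
[array([ 0.472, -0.113,  0.004])] [ 0.47588133 -0.1124186   0.004     ]
([0.321, 0.678, -0.033], 'turn', np.float64(-0.0), 'j6', np.float64(-37.9), 'yaw', np.float64(-122.7))
```

Call:
{"name": "carry_out", "arguments": {
  "deltas": [
    [[0.1,0.22,-0.05,0,-1],[0.21,0.45,-0.05,0,-1],[0.321,0.673,-0.05,0,-1],[0.321,0.673,-0.05,0,-1],[0.321,0.673,0.05,0,-1]]
  ]
}}

```text
clock: 8.65
tool_pos: [0.4753, -0.1166, 0.0755]
orientation: [-179.8, 0.2, -122.6]
force: [1.6, 0.5, -1.1]
opening: 0.0157
gripper_force: 30.0
```

Call:
{"name": "carry_out", "arguments": {
  "deltas": [
    [[0,0,0.05,0,-1],[0,0,0.075,0,-1],[0,0,0.082,0,-1],[0,0,0.086,0,-1],[0,0,0.086,0,-1]]
  ]
}}

```text
clock: 9.15
tool_pos: [0.4745, -0.1167, 0.0587]
orientation: [180.0, -0.1, -122.6]
force: [-15.8, 7.9, 40.6]
opening: 0.0159
gripper_force: 30.0
```

Call:
{"name": "carry_out", "arguments": {
  "deltas": [
    [[0,0,-0.01,0,-1],[0,0,-0.01,0,0],[0,0,-0.01,0,0.1],[0,0,-0.01,0,0.1],[0,0,-0.2,0,0.1]]
  ]
}}

```text
clock: 9.65
tool_pos: [0.4716, -0.1169, 0.0924]
orientation: [179.5, -0.3, -122.8]
force: [0.4, -0.2, 0.1]
opening: 0.0425
gripper_force: 0.0
```

Call:
{"name": "carry_out", "arguments": {
  "deltas": [
    [[0,0,-0.25,0,0.1],[0,0,-0.5,0,0.1],[0,0,-0.6,0,0.1],[0,0,-0.6,0,0.1]]
  ]
}}

```text
clock: 10.05
tool_pos: [0.477, -0.1167, 0.2198]
orientation: [-179.7, 0.2, -122.7]
force: [-0.4, -0.1, -1.4]
opening: 0.048
gripper_force: 0.0
```

```bash
python3 - <<'E'
from h import *
o=ctrl.get_obs();print(o['tool_pos'],o['clock'])
print('go cap2',go([.445,-.30,.22],-90)) 
w=snap('wrist','w5')
E
```

```text
[ 0.4770189  -0.11672532  0.21981054] 10.05
go cap2 ([0.858, -0.36, -0.002], 'turn', np.float64(-0.0908), 'j6', np.float64(-42.0), 'yaw', np.float64(-122.7))
```

View pics/w5.png

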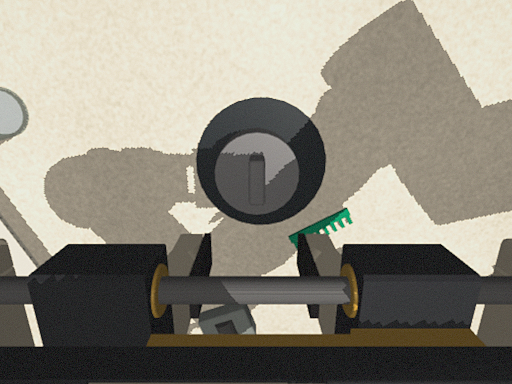

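Call:
{"name": "carry_out", "arguments": {
  "deltas": [
    [[0.2,-0.08,0,-0.02,0.1],[0.4,-0.16,0,-0.045,0.1],[0.6,-0.25,0,-0.07,0.1],[0.85,-0.36,0,-0.0908,0.1],[0.85,-0.36,0,-0.0908,0.1]]
  ]
}}

```text
clock: 10.6
tool_pos: [0.4423, -0.3011, 0.2142]
orientation: [179.8, 0.0, -89.8]
force: [0.1, 0.6, 0.1]
opening: 0.0482
gripper_force: 0.0
```

```bash
python3 - <<'E'
from h import *
o=ctrl.get_obs();print(o['tool_pos'],o['orientation'])
w=snap('wrist','w6');print(ctrl.search_frame(w,'cap_a_centre')[:2], proj(w,[.445,-.374,.082]))
cv2.imwrite('pics/w6.png',cv2.resize(w['color'][20:240,130:400][:,:,::-1],None,fx=2.5,fy=2.5,interpolation=cv2.INTER_CUBIC))
E
```

```text
[ 0.44232057 -0.30108322  0.21415838] [ 1.79794862e+02  4.93448935e-02 -8.98394498e+01]
[] [251.46885826 106.46365174]
```

View pics/w6.png

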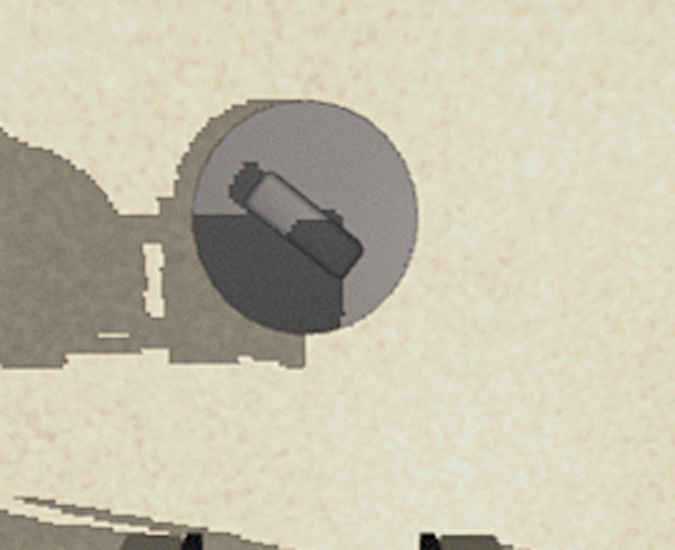

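Loose cap 2 is at (252,106), with its bar from (233,95) to (270,125).

```bash
python3 - <<'E'
from h import *
w=snap('wrist')
c,y,l=bar(w,(233.2,95.2),(270,124.8),.082); print(c,y,l, ray(w,(252,106.4),.048))
print(go([*c,.055],y))
E
```

```text
[ 0.44429906 -0.37004598] -38.03315058203563 0.04212163572292655 [ 0.4442462  -0.37224747  0.048     ]
([0.355, -0.012, 0.796], 'turn', np.float64(-0.1449), 'j6', np.float64(12.9), 'yaw', np.float64(-90.2))
```

Call:
{"name": "carry_out", "arguments": {
  "deltas": [
    [[0.1,0,0,-0.02,0.1],[0.2,-0.01,0.1,-0.045,0.1],[0.3,-0.01,0.2,-0.07,0.1],[0.36,-0.012,0.3,-0.095,0.1],[0.36,-0.012,0.4,-0.118,0.1]]
  ]
}}

```text
clock: 11.25
tool_pos: [0.4461, -0.3706, 0.1344]
orientation: [180.0, 0.1, -48.1]
force: [0.3, -0.1, -1.0]
opening: 0.0484
gripper_force: 0.0
```

```bash
python3 - <<'E'
from h import *
print(go([.4443,-.371,.055],-38.03))
E
```

```text
([-0.004, 0.008, 0.397], 'turn', np.float64(-0.0281), 'j6', np.float64(62.3), 'yaw', np.float64(-48.1))
```

Call:
{"name": "carry_out", "arguments": {
  "deltas": [
    [[0,0.004,0,-0.015,0.1],[0,0.004,0.0,-0.0268,0.1],[0,0.004,0.2,-0.0268,0.1],[0,0.004,0.39,-0.0268,0.1],[0,0.004,0.395,-0.0268,0.1]]
  ]
}}

```text
clock: 11.75
tool_pos: [0.4422, -0.3683, 0.0522]
orientation: [179.9, 0.6, -38.8]
force: [-0.2, 0.6, -0.8]
opening: 0.0485
gripper_force: 0.0
```

Call:
{"name": "carry_out", "arguments": {
  "deltas": [
    [[0,0,0,0,-1],[0,0,0,0,-1],[0,0,0,0,-1],[0,0,0,0,-1],[0,0,-0.1,0,-1]]
  ]
}}

```text
clock: 12.25
tool_pos: [0.4443, -0.3705, 0.0763]
orientation: [180.0, 0.2, -38.8]
force: [-0.5, 0.2, -2.1]
opening: 0.0157
gripper_force: 29.9
```

Call:
{"name": "carry_out", "arguments": {
  "deltas": [
    [[0,0,-0.15,0,-1],[0,0,-0.3,0,-1],[0,0,-0.36,0,-1],[0,0,-0.36,0,-1],[0,0,-0.36,0,-1]]
  ]
}}

```text
clock: 12.75
tool_pos: [0.4452, -0.3708, 0.1488]
orientation: [-180.0, 0.0, -38.8]
force: [0.6, -0.4, -1.9]
opening: 0.0156
gripper_force: 29.9
```

```bash
python3 - <<'E'
from h import *
o=ctrl.get_obs(); print(o['tool_pos'],o['opening'])
print(go([.4745,-.1167,.160],-38.03))
E
```

```text
[ 0.44515165 -0.37079704  0.14876812] 0.01564050839352756
([-0.682, -1.082, -0.055], 'turn', np.float64(-0.0021), 'j6', np.float64(71.7), 'yaw', np.float64(-38.8))
```

Call:
{"name": "carry_out", "arguments": {
  "deltas": [
    [[-0.1,-0.18,-0.05,0,-1],[-0.22,-0.36,-0.05,0,-1],[-0.34,-0.54,-0.05,0,-1],[-0.46,-0.72,-0.05,0,-1],[-0.58,-0.9,-0.05,0,-1]]
  ]
}}

```text
clock: 13.25
tool_pos: [0.4667, -0.1566, 0.1577]
orientation: [179.9, 0.1, -38.8]
force: [1.4, -0.5, -0.7]
opening: 0.0158
gripper_force: 29.9
```

Call:
{"name": "carry_out", "arguments": {
  "deltas": [
    [[-0.1,-0.18,0,0,-1],[-0.1,-0.18,0,0,-1],[-0.1,-0.18,0,0,-1],[-0.1,-0.18,0,0,-1]]
  ]
}}

```text
clock: 13.65
tool_pos: [0.4742, -0.118, 0.1584]
orientation: [179.9, 0.1, -38.8]
force: [0.4, -0.6, -1.2]
opening: 0.0155
gripper_force: 29.9
```

```bash
python3 - <<'E'
from h import *
o=ctrl.get_obs(); print(o['tool_pos'],o['opening'])
w=snap('wrist','w7')
print(go([.4745,-.1167,.109],-38.03))
E
```

```text
[ 0.47416436 -0.11799617  0.15838769] 0.015496322750413034
([-0.004, -0.007, 0.248], 'turn', np.float64(-0.0022), 'j6', np.float64(42.1), 'yaw', np.float64(-38.8))
```

View pics/w7.png

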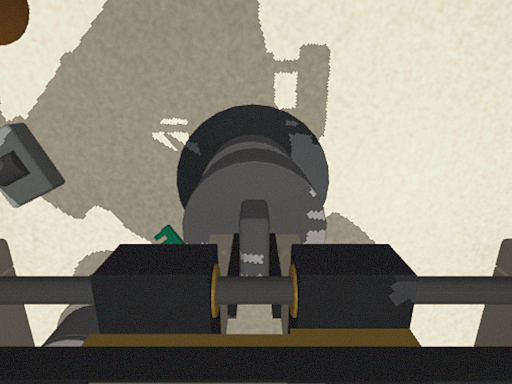

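The held cap at (253,190) sits in line over the lower cap, whose edge shows at (253,150). I lower it.

Call:
{"name": "carry_out", "arguments": {
  "deltas": [
    [[0,-0.006,0.1,0,-1],[0,-0.006,0.2,0,-1],[0,-0.006,0.235,0,-1],[0,-0.006,0.245,0,-1],[0,-0.006,0.252,0,-1]]
  ]
}}

```text
clock: 14.2
tool_pos: [0.4778, -0.119, 0.1134]
orientation: [-180.0, -0.3, -38.7]
force: [-11.3, -0.9, 43.5]
opening: 0.0161
gripper_force: 30.0
```

Call:
{"name": "carry_out", "arguments": {
  "deltas": [
    [[0,0,-0.01,0,-1],[0,0,-0.01,0,-1]]
  ]
}}

```text
clock: 14.4
tool_pos: [0.4774, -0.1186, 0.1134]
orientation: [-179.9, -0.2, -38.8]
force: [-2.5, -1.6, 17.1]
opening: 0.016
gripper_force: 30.0
```

```bash
python3 - <<'E'
from h import *
o=ctrl.get_obs(); print(o['tool_pos'],o['opening'],o['force'])
a=snap('scene','s8'); b=snap('side')
x=np.vstack([cv2.resize(p['color'][r:r+100,c:c+110],None,fx=5,fy=5,interpolation=2) for p,r,c in((a,165,155),)]+[])
y=cv2.resize(b['color'][120:220,250:360],None,fx=5,fy=5,interpolation=2)
cv2.imwrite('pics/s8.png',cv2.resize(np.hstack([x,y]),(800,364))[:,:,::-1])
E
```

```text
[ 0.477447   -0.11856277  0.11343241] 0.016013793512227016 [-2.52241924 -1.59080293 17.0880808 ]
```

View pics/s8.png

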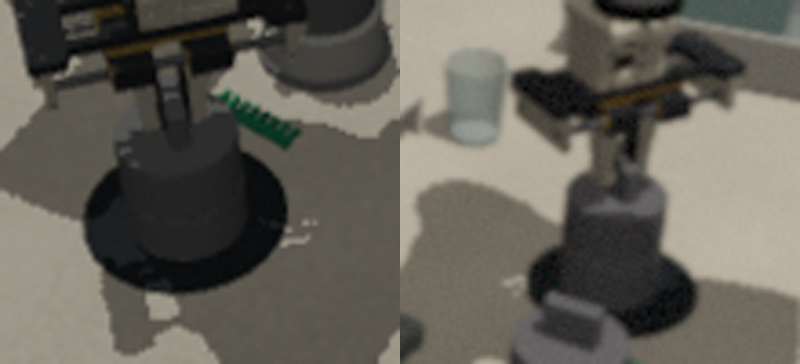

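Side and scene crops show the two caps stacked straight on the mat. I release.

Call:
{"name": "carry_out", "arguments": {
  "deltas": [
    [[0,0,0,0,0.1],[0,0,0,0,0.1],[0,0,0,0,0.1],[0,0,-0.25,0,0.1],[0,0,-0.5,0,0.1]]
  ]
}}

```text
clock: 15.0
tool_pos: [0.4742, -0.1172, 0.2108]
orientation: [179.8, 0.2, -38.8]
force: [2.1, 0.9, -0.2]
opening: 0.0465
gripper_force: 0.0
```

Call:
{"name": "carry_out", "arguments": {
  "deltas": [
    [[0,0,-0.15,0.02,0.1],[0,0,-0.25,0.045,0.1],[0,0,-0.25,0.07,0.1],[0,0,-0.25,0.095,0.1],[0,0,-0.25,0.118,0.1]]
  ]
}}

```text
clock: 15.5
tool_pos: [0.4754, -0.1169, 0.2608]
orientation: [180.0, 0.0, -80.7]
force: [-0.6, -0.7, -0.0]
opening: 0.048
gripper_force: 0.0
```

```bash
python3 - <<'E'
from h import *
o=ctrl.get_obs(); print(o['tool_pos'],o['opening'])
print(go([.44,.02,.265],-90))
E
```

```text
[ 0.47541189 -0.11689103  0.26077477] 0.04802673302579871
([-0.704, 0.065, -0.021], 'turn', np.float64(0.0257), 'j6', np.float64(0.0), 'yaw', np.float64(-80.7))
```

Call:
{"name": "carry_out", "arguments": {
  "deltas": [
    [[-0.23,0.02,0,0.01,0.1],[-0.46,0.04,0,0.02,0.1],[-0.7,0.065,0,0.0257,0.1],[-0.7,0.065,0,0.0257,0.1],[-0.7,0.065,0,0.0257,0.1]]
  ]
}}

```text
clock: 16.0
tool_pos: [0.4391, 0.0202, 0.2609]
orientation: [180.0, -0.0, -89.4]
force: [0.6, -0.8, 0.3]
opening: 0.0478
gripper_force: 0.0
```

```bash
python3 - <<'E'
from h import *
o=ctrl.get_obs();print(o['tool_pos'],o['orientation'])
w=snap('wrist'); q=proj(w,[.44,.105,.1]);print(q)
for k,z in(('cap_a_centre',.093),('housing_a',0)):
  print(k,[(round(r['p'],2),np.round(r['centre']),np.round(ray(w,r['centre'],z)[:2],3)) for r in ctrl.spot_point(w,k)])
cv2.imwrite('pics/w9.png',cv2.resize(w['color'][70:270,150:400][:,:,::-1],None,fx=3,fy=3,interpolation=cv2.INTER_CUBIC))
E
```

```text
[0.43909862 0.02016141 0.26093166] [ 1.79994881e+02 -2.77522629e-03 -8.94060787e+01]
[253.01821525 248.89604541]
cap_a_centre [(0.58, array([248., 246.]), array([0.446, 0.105]))]
housing_a [(0.71, array([236., 348.]), array([0.467, 0.343]))]
```

View pics/w9.png

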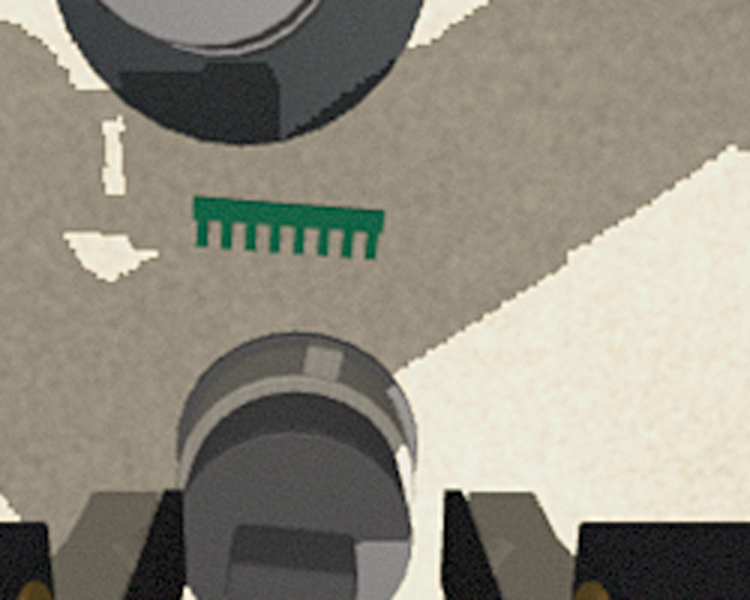

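Comb at (245,145), housing A body at (250,225), and its cap's bar at (248,258), tilted about -7°. I move over it and turn to match.

Call:
{"name": "carry_out", "arguments": {
  "deltas": [
    [[-0.2,0,0,0.022,0.1],[-0.43,-0.01,0,0.045,0.1],[-0.43,-0.01,0,0.068,0.1],[-0.43,-0.01,0,0.09,0.1],[-0.43,-0.01,0,0.115,0.1]]
  ]
}}

```text
clock: 16.65
tool_pos: [0.4412, 0.1042, 0.2606]
orientation: [180.0, -0.1, -131.0]
force: [-0.4, 0.3, -0.0]
opening: 0.0479
gripper_force: 0.0
```

Call:
{"name": "carry_out", "arguments": {
  "deltas": [
    [[0,0,0,0.022,0.1],[0,0,0,0.045,0.1],[0,0,0,0.068,0.1],[0,0,0,0.09,0.1],[0,0,0,0.115,0.1]]
  ]
}}

```text
clock: 17.15
tool_pos: [0.4412, 0.1037, 0.2607]
orientation: [-180.0, -0.0, -172.1]
force: [-0.2, 0.1, 0.0]
opening: 0.048
gripper_force: 0.0
```

Call:
{"name": "carry_out", "arguments": {
  "deltas": [
    [[0,0,0,0.022,0.1],[0,0,0,0.041,0.1],[0,0,0,0.041,0.1]]
  ]
}}

```text
clock: 17.45
tool_pos: [0.4412, 0.1038, 0.2607]
orientation: [-180.0, -0.0, 173.4]
force: [-0.8, 0.3, -0.1]
opening: 0.0484
gripper_force: 0.0
```

```bash
python3 - <<'E'
from h import *
o=ctrl.get_obs();print(o['tool_pos'],o['orientation'],o['joint_pos'])
w=snap('wrist'); print(proj(w,[.442,.105,.134]))
cv2.imwrite('pics/w10.png',cv2.resize(w['color'][100:260,160:360][:,:,::-1],None,fx=3.5,fy=3.5,interpolation=cv2.INTER_CUBIC))
E
```

```text
[0.44118947 0.10383876 0.26074023] [-1.79971964e+02 -2.60552783e-02  1.73397969e+02] [ 3.82804627e+01 -2.26545439e+00 -2.26068669e+01  1.57728259e-03
 -6.96968331e+01 -1.34883035e+02]
[255.29032701 185.91383902]
```

View pics/w10.png

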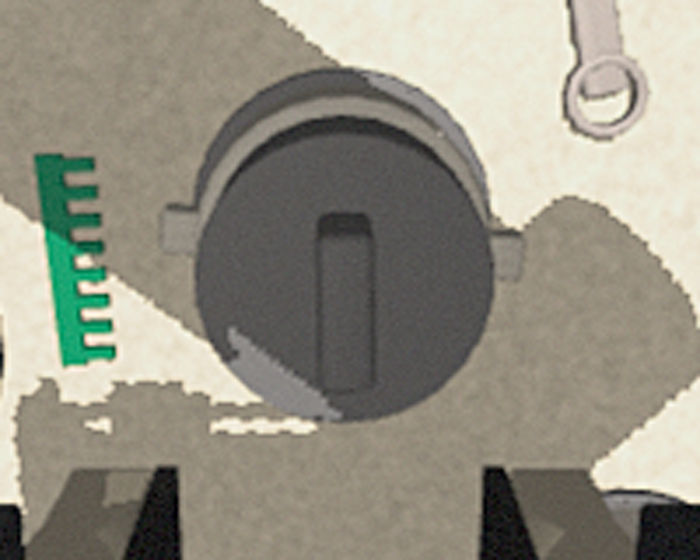

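Housing A's bar is centred at (259,190), nearly parallel to the tool, with the ears at (212,165) and (305,173).

```bash
python3 - <<'E'
from h import *
w=snap('wrist')
c,y,l=bar(w,(258.9,167.7),(259.7,211.4),.134); print(c,y,l, ray(w,(160+345/3.5,100+268/3.5),.1))
print(go([*c,.107],y))
E
```

```text
[0.44648111 0.1085581 ] 174.9605063828746 0.043878476410995106 [0.44186335 0.10879261 0.1       ]
([-0.025, 0.025, 0.769], 'turn', np.float64(-0.0034), 'j6', np.float64(-134.6), 'yaw', np.float64(173.7))
```

Call:
{"name": "carry_out", "arguments": {
  "deltas": [
    [[-0.012,0.025,0.0,-0.0034,0.1],[-0.012,0.025,0.25,-0.0034,0.1],[-0.012,0.025,0.5,-0.0034,0.1],[-0.012,0.025,0.7,-0.0034,0.1],[-0.012,0.025,0.765,-0.0034,0.1]]
  ]
}}

```text
clock: 18.05
tool_pos: [0.4416, 0.1085, 0.1041]
orientation: [-179.8, -0.3, 175.0]
force: [-0.8, -0.1, -0.1]
opening: 0.0481
gripper_force: 0.0
```

Call:
{"name": "carry_out", "arguments": {
  "deltas": [
    [[0,0,0,0,0.1],[0,0,0,0,-1],[0,0,0,0,-1],[0,0,0,0,-1],[0,0,0,0,-1]]
  ]
}}

```text
clock: 18.55
tool_pos: [0.4442, 0.1102, 0.1089]
orientation: [179.9, 0.1, 174.9]
force: [0.2, 0.6, -0.2]
opening: 0.022
gripper_force: 0.0
```

Call:
{"name": "carry_out", "arguments": {
  "deltas": [
    [[0,0,0,0,-1],[0,0,0,0,-1],[0,0,0,-0.022,-1],[0,0,0,-0.045,-1],[0,0,0,-0.068,-1]]
  ]
}}

```text
clock: 19.05
tool_pos: [0.4436, 0.1094, 0.1083]
orientation: [-180.0, -0.0, -160.3]
force: [0.7, -1.0, 0.4]
opening: 0.0175
gripper_force: 6.6
```

Call:
{"name": "carry_out", "arguments": {
  "deltas": [
    [[0,0,0,-0.022,-1],[0,0,0,-0.045,-1],[0,0,0,-0.068,-1],[0,0,0,-0.09,-1],[0,0,0,-0.112,-1]]
  ]
}}

```text
clock: 19.55
tool_pos: [0.4437, 0.1087, 0.1084]
orientation: [-180.0, -0.1, -120.0]
force: [2.4, -9.4, 4.0]
opening: 0.0156
gripper_force: 30.1
```

Call:
{"name": "carry_out", "arguments": {
  "deltas": [
    [[0,0,0,-0.022,-1],[0,0,0,-0.045,-1],[0,0,0,-0.068,-1],[0,0,0,-0.072,-1],[0,0,0,-0.072,-1]]
  ]
}}

```text
clock: 20.05
tool_pos: [0.4437, 0.1085, 0.1083]
orientation: [180.0, -0.1, -94.3]
force: [1.8, -7.5, 4.0]
opening: 0.0156
gripper_force: 30.0
```

Call:
{"name": "carry_out", "arguments": {
  "deltas": [
    [[0,0,-0.05,0,-1],[0,0,-0.12,0,-1],[0,0,-0.25,0,-1],[0,0,-0.4,0,-1],[0,0,-0.55,0,-1]]
  ]
}}

```text
clock: 20.55
tool_pos: [0.4433, 0.1096, 0.2188]
orientation: [180.0, -0.0, -94.4]
force: [0.4, 0.2, -1.6]
opening: 0.0158
gripper_force: 30.0
```

```bash
python3 - <<'E'
from h import *
o=ctrl.get_obs();print(o['tool_pos'],o['opening'],o['force'],o['joint_pos'][5])
w=snap('wrist','w11')
print(go([.476,-.1175,.22],-94))
E
```

```text
[0.44325389 0.10963589 0.21883416] 0.01584246252806054 [ 0.38752493  0.18289927 -1.62790228] -43.12157955501215
([1.126, -0.237, 0.018], 'turn', np.float64(-0.001), 'j6', np.float64(-43.1), 'yaw', np.float64(-94.4))
```

View pics/w11.png

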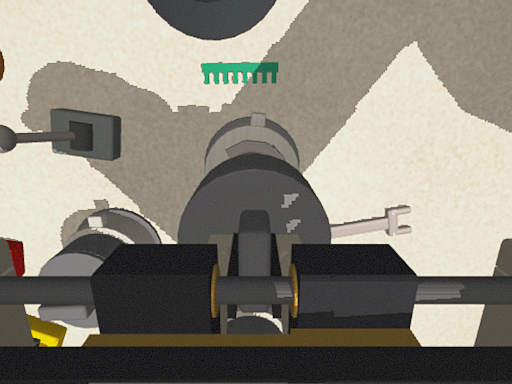

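Cap A is off and held, its bar centred between the fingers at (254,230). Comb, wrench and the thrown lever are undisturbed.

Call:
{"name": "carry_out", "arguments": {
  "deltas": [
    [[0.22,-0.04,0,0,-1],[0.45,-0.09,0,0,-1],[0.67,-0.14,0,0,-1],[0.9,-0.19,0,0,-1],[1,-0.21,0,0,-1]]
  ]
}}

```text
clock: 21.1
tool_pos: [0.4699, -0.0955, 0.2176]
orientation: [180.0, -0.0, -94.5]
force: [-0.6, 0.5, -1.0]
opening: 0.016
gripper_force: 30.0
```

Call:
{"name": "carry_out", "arguments": {
  "deltas": [
    [[0.12,-0.03,0,0,-1],[0.12,-0.03,0,0,-1],[0.12,-0.03,0.1,0,-1],[0.12,-0.03,0.2,0,-1],[0.12,-0.03,0.2,0,-1]]
  ]
}}

```text
clock: 21.6
tool_pos: [0.4723, -0.1168, 0.1755]
orientation: [179.7, -0.0, -94.4]
force: [-0.4, 0.5, -1.3]
opening: 0.016
gripper_force: 30.0
```

```bash
python3 - <<'E'
from h import *
o=ctrl.get_obs();print(o['tool_pos'],o['opening'],o['force'])
print(go([.476,-.1175,.160]))
E
```

```text
[ 0.4722827  -0.11680913  0.17545776] 0.015996633365961573 [-0.39150357  0.49057421 -1.30994348]
([0.002, -0.019, 0.077], 'turn', 0.0, 'j6', np.float64(-13.7), 'yaw', np.float64(-94.4))
```

Call:
{"name": "carry_out", "arguments": {
  "deltas": [
    [[0,-0.012,0.05,0,-1],[0,-0.012,0.08,0,-1],[0,-0.012,0.09,0,-1],[0,-0.012,0.09,0,-1]]
  ]
}}

```text
clock: 22.0
tool_pos: [0.4768, -0.1172, 0.16]
orientation: [180.0, -0.0, -94.4]
force: [0.1, -0.9, -0.8]
opening: 0.0162
gripper_force: 30.0
```

Call:
{"name": "carry_out", "arguments": {
  "deltas": [
    [[0,0,0.01,0,-1],[0,0,0.015,0,-1],[0,0,0.02,0,-1]]
  ]
}}

```text
clock: 22.3
tool_pos: [0.4768, -0.1174, 0.1562]
orientation: [-180.0, 0.0, -94.4]
force: [-1.4, -0.6, 8.7]
opening: 0.0158
gripper_force: 30.0
```

Call:
{"name": "carry_out", "arguments": {
  "deltas": [
    [[0,0,0,0,0.1],[0,0,0,0,0.1],[0,0,0,0,0.1],[0,0,-0.25,0,0.1],[0,0,-0.5,0,0.1]]
  ]
}}

```text
clock: 22.8
tool_pos: [0.4757, -0.1175, 0.2563]
orientation: [179.8, -0.0, -94.4]
force: [1.6, -0.0, 1.0]
opening: 0.0469
gripper_force: 0.0
```

```bash
python3 - <<'E'
from h import *
o=ctrl.get_obs();print(o['tool_pos'],o['opening'],o['force'])
print(go([.63,.208,.26],175))
E
```

```text
[ 0.4756753  -0.11749426  0.25633251] 0.04693401283232378 [ 1.58410998 -0.01609654  0.99781827]
([-1.682, -0.644, -0.022], 'turn', np.float64(-0.2484), 'j6', np.float64(-13.6), 'yaw', np.float64(-94.4))
```

Call:
{"name": "carry_out", "arguments": {
  "deltas": [
    [[-0.22,-0.085,-0.02,0,0.1],[-0.44,-0.17,-0.02,0,0.1],[-0.66,-0.255,-0.02,0,0.1],[-0.88,-0.34,-0.02,0,0.1],[-1,-0.385,-0.02,0,0.1]]
  ]
}}

```text
clock: 23.3
tool_pos: [0.57, 0.0791, 0.2598]
orientation: [-180.0, 0.0, -94.3]
force: [-0.0, -0.8, -0.2]
opening: 0.0478
gripper_force: 0.0
```

Call:
{"name": "carry_out", "arguments": {
  "deltas": [
    [[-0.22,-0.085,0,0.022,0.1],[-0.44,-0.17,0,0.045,0.1],[-0.66,-0.25,0,0.068,0.1],[-0.68,-0.26,0,0.09,0.1],[-0.68,-0.26,0,0.112,0.1]]
  ]
}}

```text
clock: 23.8
tool_pos: [0.6315, 0.2096, 0.2586]
orientation: [180.0, -0.1, -135.0]
force: [-0.2, -0.0, -0.4]
opening: 0.0483
gripper_force: 0.0
```

Call:
{"name": "carry_out", "arguments": {
  "deltas": [
    [[0,0,0,0.022,0.1],[0,0,0,0.045,0.1],[0,0,0,0.068,0.1],[0,0,0,0.09,0.1],[0,0,0,0.112,0.1]]
  ]
}}

```text
clock: 24.3
tool_pos: [0.6312, 0.2078, 0.2599]
orientation: [-180.0, -0.0, -175.4]
force: [-0.3, 0.2, 1.1]
opening: 0.0482
gripper_force: 0.0
```

Call:
{"name": "carry_out", "arguments": {
  "deltas": [
    [[0,0,0,0.015,0.1],[0,0,0,0.028,0.1],[0,0,0,0.028,0.1],[0,0,0,0.028,0.1]]
  ]
}}

```text
clock: 24.7
tool_pos: [0.6312, 0.2078, 0.2599]
orientation: [-180.0, -0.0, 175.0]
force: [0.4, -0.7, -0.6]
opening: 0.0482
gripper_force: 0.0
```

```bash
python3 - <<'E'
from h import *
o=ctrl.get_obs();print(o['tool_pos'],o['orientation'],o['joint_pos'])
w=snap('wrist','w12'); print(proj(w,[.63,.208,.134]),proj(w,o['tool_pos']))
for k,z in(('cap_a_centre',.093),('housing_a',0)):
  print(k,[(round(r['p'],2),np.round(r['centre'],1),np.round(ray(w,r['centre'],z)[:2],3)) for r in ctrl.spot_point(w,k)])
for r in ctrl.silhouettes(w,'cap_a_centre'):
  m=r['mask'].astype(np.uint8); cs=max(cv2.findContours(m,0,1)[0],key=cv2.contourArea); print(round(r['p'],2),cv2.fitEllipse(cs),cv2.minEnclosingCircle(cs))
g=cv2.cvtColor(w['color'],cv2.COLOR_RGB2GRAY)[130:250,190:330]
for l in cv2.createLineSegmentDetector().detect(cv2.GaussianBlur(g,(0,0),1))[0][:,0]:
  L=np.hypot(l[2]-l[0],l[3]-l[1])
  if L>14: print(np.round(l+[190,130,190,130],0),round(L),round(np.degrees(np.arctan2(l[2]-l[0],-(l[3]-l[1])))%180))
E
```

```text
[0.63117862 0.2077714  0.25992704] [-1.79994628e+02 -6.29302959e-03  1.75011778e+02] [ 3.49970871e+01  1.85706213e+01  2.14298594e+00  7.51513616e-05
 -7.35806383e+01 -1.29985331e+02]
[254.111253   184.23410485] [253.87985002 246.83507183]
cap_a_centre [(0.68, array([253.7, 173.9]), array([0.63 , 0.208])), (0.62, array([487.9,  26.5]), array([0.507, 0.439]))]
housing_a [(0.64, array([ 97.5, 245.4]), array([ 0.742, -0.037])), (0.58, array([157.3,  14.1]), array([0.447, 0.108]))]
0.86 ((472.3261413574219, 36.40705871582031), (79.04684448242188, 91.8573989868164), 68.1023941040039) ((472.5, 31.5), 49.74444580078125)
0.84 ((253.71133422851562, 174.45143127441406), (84.40182495117188, 87.5351333618164), 0.07401144504547119) ((253.5, 173.6012725830078), 44.67137145996094)
[287. 129. 298. 155.] 28 156
[210. 233. 211. 248.] 15 178
[218. 193. 204. 175.] 23 141
[297. 248. 297. 233.] 15 2
[249. 245. 278. 248.] 29 96
[248. 218. 218. 218.] 30 89
[202. 175. 191. 165.] 15 133
[234. 214. 215. 195.] 27 134
[191. 208. 209. 207.] 19 89
[315. 173. 329. 162.] 18 51
[225. 140. 243. 130.] 20 60
[219. 222. 247. 222.] 27 90
[261. 129. 279. 137.] 20 114
[198. 249. 203. 235.] 14 21
[216. 156. 226. 141.] 18 33
[284. 208. 256. 220.] 31 67
[286. 145. 297. 166.] 24 153
[299. 170. 292. 200.] 31 13
[306. 233. 328. 233.] 23 90
[213. 144. 222. 130.] 17 34
[210. 158. 213. 144.] 15 14
[231. 130. 213. 151.] 28 40
[288. 140. 276. 130.] 15 131
[246. 206. 241. 193.] 14 160
[273. 138. 252. 133.] 22 102
```

```bash
python3 - <<'E'
from h import *
g=cv2.GaussianBlur(cv2.imread('pics/w12.png',0),(0,0),.8)[140:222:2,212:298]
lo,hi=np.percentile(g,[3,97]); s=" .:-=+*#%@"
for i,r in enumerate(g): print(140+2*i,''.join(s[int(np.clip((v-lo)/(hi-lo)*9.9,0,9))] for v in r))
E
```

```text
140 ===-:....:-====-.        .............   .....  . ..                 :-===-::-===*@@@@
142 =-:.. ..:-===:       .................  ...     ..     .     .         .-==--:-==+#@@@
144 =-.  .:-===-:     .................... .... ..  ..                       .-=-----=+%@@
146 =:...:-===-.    .................     ...    .       .                    .-------=*@@
148 -:..:-===:   .........................           ..                         :-=----=*@
150 :..:-==-:  .............. ..................                                .:-=---=*%
152 :.:-==-.  ............   ....  ....   ..                                     .:---::+%
154 ..:==:.  .................  ..... ..   .     .                                 .---::*
156 .:--:. ............ ......  ..... ..                                            :--::=
158 :---.................... .... ..                                                 .--..
160 :--.... ......................                                                    .:--
162 ::.. .... ....  .....     ..  ..                                                   .:-
164 -:. 
[... 1930 characters left out ...]
==-----=---:..:---:.                            .:-============
208 @@@@@@@@@@@@@@%*+=--==-==-====--=----:::::..                        ..:-==============
210 @@@@%@@@@@@@@@@@%#+==--====-=====-----------:                     .:-=================
212 +++++#@@@@@@@@@@@@@@%*+==----===------=====-:                 ..:-====================
214 ======+*%%%#+++++*%%%#*===---------------=--.             .::-========================
216 =============================--------------:      ....::--============================
218 ======++++++++*#**+++++++*##*++++==========-----======================================
220 +++==+#@@@@@@@@@@@@@@@@@@@@@@@@@@@@@#+================================================
```

```bash
python3 - <<'E'
from h import *
g=cv2.GaussianBlur(cv2.imread('pics/w12.png',0),(0,0),1.0)[144:214:2,222:288]
print(np.percentile(g,[1,10,30,50,70]))
lo,hi=np.percentile(g,[1,70]); s=" .:-=+*#%@"
for i,r in enumerate(g): print(144+2*i,''.join(s[int(np.clip((float(v)-lo)/(hi-lo)*9.9,0,9))] for v in r))
E
```

```text
[51. 74. 78. 79. 81.]
144 @@@%-=*@@@@@@@@@@@@@@@@@@@@@@@@@@@@@@@@@@@@@@@@@@@@@@@@@@@#+--#@@@
146 @@#*#@@@@@@@@@@@@@@@@@@@@@@@@@@@@@@@@@@@@@@@@@@@@@@@@@@@@@@%#+-+@@
148 @%@@@@@@@@@@@@@@@@@@@@@@@@@@@@@@@@@@@@@@@@@@@@@@@@@@@@%%@@@@@@%**@
150 @@@@@@@@@@@@@@@@@@@@@@@@@@@@@@@@@@@@@@@@@@@@@@@@@@@@@@@@@@@@@@@%%%
152 @@@@@@@@@@@@@@@@@@@@@@@@@@@@@@@@@@@@@@@@@@@@@@@@@@@@@@@%%%%%%@@%%%
154 @@@@@@@@@@@@@@@@@@@@@@@@@@@@@@@@@@@@@@@@@@@@@@@@@@@@@@@@@%%%%%@@@%
156 @@@@@@@@@@@@@@@@@@@@@@@@@@@%%%%%######%@@@@@@@@@@@@@@@@%%@@@@%%%%%
158 @@@@@@@@@@@@@@@@@@@@@@@@#=:..        :=#@@@@@@@%@@@@@@@%%@@@@%%%%%
160 @@@@@@@@@@@@@@@@@@@@@@@*:             .=%@@@@@@@@%%%%%%%%%%@@%%%%%
162 @@@@@@@@@@@@@@@@@@@@@@%=               =#%@@@@@@@@%@%%%%%%%@@@%%%%
164 @@@@@@@@@@@@@@@@@@@@@@%=::-----======--=*%@%%%@@@%%%%%%%%%%@@%%%%%
166 @@@@@@@@@@@@@@@@@@@@@%#+*#%%@%%%%%%%%*++*%%@@@@%%%%%%%%%%%%@@%@%%%
168 @@@@@@@@@@@@@@@@@@@@@@#*#%@@@@@@@@@@%#++*%@@@@@@%%%@@%%%%%%%%%%%%%
170 @@@@@@@@@@@@@@@@@@@@@@%**%@@@@@@@@@@%#+=+%@@@@@@%%%%%%@@%%%%%%%%%%
172 @@@@@@@@@@@@@@@@@@@@@@%**#@@@@@@@@@@%#+=+%@@@@@%%%%%%@%%%%%%%%%%%%
174 @@@@@@@@@
[... 706 characters left out ...]
@@@@@@@@@@@@@@@@@@%#+*#%@@%%%%%%%#+=+*%%%%%%%%%%%%%%%%%%%%%%%
196 @@@@@@@@@@@@@@@@@@@@@@@%#**#%@@%%%%%%##+==*%%%%%%%%%%%%%%%%%%%%%%%
198 @@@@@@@@@@@@@@@@@@@@@@@@%**#%@@%%%%%%%#*==*%%%%%%@@%%%%%%%%%%%%%%%
200 @@@@@@@@@@@@@@@@@@@@@@@@%#%@@%%%%%%%%%#*+=*%%%%%%%%%%%%%%%%%%%%%%%
202 @@@@@@@@@@@@@@@@@@@@@@@@%%@@@@@@%##%%##*+=+#%%%%%%%%%%%%%%%%#%%%@@
204 @@@@@@@@@@@@@@@@@@@@@@@@@@@@@@@@@%#####*+=*#%%%%%%%%%%%%%%%%%%@@@@
206 @@@@@@@@@@@@@@@@@@@@@@@@@@@@@@@@@%#####*++*%%%%%%%%%%%%%##%%@@@@@@
208 @@@@@@@@@@@@@@@@@@@@@@@@@@@@@@@@@@%*****##%%%%%%%%%%%%%%%@@@@@@@@@
210 @@@@@@@@@@@@@@@@@@@@@@@@@@@@@@@@@@@@%%%%%%%%%%%%%%%%#%@@@@@@@@@@@@
212 @@@@@@@@@@@@@@@@@@@@@@@@@@@@@@@@@@@@%%%%%%%##%%%%%@@@@@@@@@@@@@@@@
```

The stretched-contrast map shows B's bar from (252.5,165) to (255,208), nearly aligned with the tool.

```bash
python3 - <<'E'
from h import *
w=snap('wrist')
c,y,l=bar(w,(252.5,165),(255,208.5),.134); print(c,y,l, ray(w,(253.7,174.5),.1))
c2=(c+ray(w,(253.7,174.5),.1)[:2])/2
print(c2,go([*c2,.107],y))
E
```

```text
[0.63297875 0.20743222] 178.07699434803095 0.043370813714496054 [0.62896385 0.20767298 0.1       ]
[0.6309713 0.2075526] ([0.001, -0.001, 0.765], 'turn', np.float64(-0.0088), 'j6', np.float64(-130.1), 'yaw', np.float64(174.9))
```

Call:
{"name": "carry_out", "arguments": {
  "deltas": [
    [[0,0,0.0,-0.008,0.1],[0,0,0.25,-0.008,0.1],[0,0,0.5,-0.008,0.1],[0,0,0.7,-0.008,0.1],[0,0,0.76,-0.008,0.1]]
  ]
}}

```text
clock: 25.45
tool_pos: [0.6285, 0.2064, 0.1032]
orientation: [-179.8, -0.4, 177.7]
force: [-1.0, 0.3, -0.2]
opening: 0.0481
gripper_force: 0.0
```

Call:
{"name": "carry_out", "arguments": {
  "deltas": [
    [[0,0,0,0,0.1],[0,0,0,0,-1],[0,0,0,0,-1],[0,0,0,0,-1],[0,0,0,0,-1]]
  ]
}}

```text
clock: 25.95
tool_pos: [0.6317, 0.2081, 0.1095]
orientation: [179.9, 0.1, 177.8]
force: [0.4, -0.5, -0.4]
opening: 0.0219
gripper_force: 0.0
```

Call:
{"name": "carry_out", "arguments": {
  "deltas": [
    [[0,0,0,0,-1],[0,0,0,0,-1],[0,0,0,-0.022,-1],[0,0,0,-0.045,-1],[0,0,0,-0.068,-1]]
  ]
}}

```text
clock: 26.45
tool_pos: [0.6319, 0.208, 0.109]
orientation: [-180.0, 0.1, -157.4]
force: [-0.2, 0.7, 4.4]
opening: 0.0159
gripper_force: 29.9
```

Call:
{"name": "carry_out", "arguments": {
  "deltas": [
    [[0,0,0,-0.022,-1],[0,0,0,-0.045,-1],[0,0,0,-0.068,-1],[0,0,0,-0.09,-1],[0,0,0,-0.112,-1]]
  ]
}}

```text
clock: 26.95
tool_pos: [0.6319, 0.2084, 0.109]
orientation: [-179.9, 0.1, -117.1]
force: [-0.2, 1.8, 5.1]
opening: 0.016
gripper_force: 29.9
```

Call:
{"name": "carry_out", "arguments": {
  "deltas": [
    [[0,0,0,-0.022,-1],[0,0,0,-0.045,-1],[0,0,0,-0.068,-1],[0,0,0,-0.072,-1],[0,0,0,-0.072,-1]]
  ]
}}

```text
clock: 27.45
tool_pos: [0.6319, 0.2084, 0.109]
orientation: [-179.9, 0.1, -91.5]
force: [-0.5, 1.4, 5.4]
opening: 0.0161
gripper_force: 29.9
```

Call:
{"name": "carry_out", "arguments": {
  "deltas": [
    [[0,0,-0.05,0,-1],[0,0,-0.12,0,-1],[0,0,-0.3,0,-1],[0,0,-0.5,0,-1],[0,0,-0.74,0,-1]]
  ]
}}

```text
clock: 27.95
tool_pos: [0.6302, 0.2071, 0.2571]
orientation: [179.9, -0.1, -91.6]
force: [1.3, 0.9, -2.3]
opening: 0.0158
gripper_force: 29.9
```

```bash
python3 - <<'E'
from h import *
o=ctrl.get_obs();print(o['tool_pos'],o['opening'],o['force'],o['joint_pos'][5])
print(go([.476,-.1175,.257]))
E
```

```text
[0.63021033 0.20713602 0.25705227] 0.01577788368302599 [ 1.29640858  0.93976564 -2.31390169] -36.571945664179324
([1.644, 0.726, 0.004], 'turn', 0.0, 'j6', np.float64(-36.6), 'yaw', np.float64(-91.6))
```

Call:
{"name": "carry_out", "arguments": {
  "deltas": [
    [[0.22,0.1,-0.03,0,-1],[0.44,0.19,-0.03,0,-1],[0.66,0.29,-0.03,0,-1],[0.88,0.39,-0.03,0,-1],[1,0.44,-0.03,0,-1]]
  ]
}}

```text
clock: 28.45
tool_pos: [0.5357, 0.0074, 0.2633]
orientation: [-180.0, 0.0, -91.6]
force: [-0.0, 0.5, -1.1]
opening: 0.0161
gripper_force: 30.0
```

Call:
{"name": "carry_out", "arguments": {
  "deltas": [
    [[0.22,0.1,0,0,-1],[0.44,0.19,0,0,-1],[0.64,0.28,0,0,-1],[0.64,0.28,0,0,-1],[0.64,0.28,0,0,-1]]
  ]
}}

```text
clock: 28.95
tool_pos: [0.478, -0.1173, 0.2631]
orientation: [-179.9, 0.0, -91.7]
force: [0.3, -0.3, -1.6]
opening: 0.0163
gripper_force: 30.0
```

```bash
python3 - <<'E'
from h import *
o=ctrl.get_obs();print(o['tool_pos'],o['opening'],o['force'],o['joint_pos'][5])
print(go([.476,-.1175,.21]))
E
```

```text
[ 0.47797735 -0.11727308  0.26305732] 0.016253033556339995 [ 0.34832291 -0.34812898 -1.58474038] -10.850536888812263
([0.002, 0.01, 0.265], 'turn', 0.0, 'j6', np.float64(-10.9), 'yaw', np.float64(-91.7))
```

Call:
{"name": "carry_out", "arguments": {
  "deltas": [
    [[0,0.008,0.1,0,-1],[0,0.008,0.2,0,-1],[0,0.008,0.27,0,-1],[0,0.008,0.28,0,-1],[0,0.008,0.28,0,-1]]
  ]
}}

```text
clock: 29.45
tool_pos: [0.4773, -0.1156, 0.2062]
orientation: [180.0, -0.0, -91.5]
force: [0.8, 0.2, -2.2]
opening: 0.0155
gripper_force: 30.0
```

Call:
{"name": "carry_out", "arguments": {
  "deltas": [
    [[0,0,0.005,0,-1],[0,0,0.01,0,-1],[0,0,0.015,0,-1]]
  ]
}}

```text
clock: 29.75
tool_pos: [0.4778, -0.1163, 0.2049]
orientation: [-179.9, -0.0, -91.5]
force: [-5.0, 2.7, 15.2]
opening: 0.0158
gripper_force: 30.0
```

Call:
{"name": "carry_out", "arguments": {
  "deltas": [
    [[0,0,0,0,0.1],[0,0,0,0,0.1],[0,0,0,0,0.1],[0,0,-0.2,0,0.1],[0,0,-0.42,0,0.1]]
  ]
}}

```text
clock: 30.25
tool_pos: [0.4758, -0.1164, 0.2868]
orientation: [179.8, -0.0, -91.5]
force: [2.1, -0.3, 1.1]
opening: 0.0467
gripper_force: 0.0
```

```bash
python3 - <<'E'
from h import *
o=ctrl.get_obs();print(o['tool_pos'],o['opening'],o['force'])
print(go([.473,.33,.26]))
E
```

```text
[ 0.4758224  -0.11636825  0.28676628] 0.0466514908961659 [ 2.1232537 -0.2810216  1.0803345]
([-2.231, 0.073, 0.133], 'turn', 0.0, 'j6', np.float64(-10.8), 'yaw', np.float64(-91.5))
```

Call:
{"name": "carry_out", "arguments": {
  "deltas": [
    [[-0.22,0.01,0,0,0.1],[-0.44,0.02,0,0,0.1],[-0.66,0.03,0,0,0.1],[-0.88,0.03,0,0,0.1],[-1,0.03,0,0,0.1]]
  ]
}}

```text
clock: 30.75
tool_pos: [0.4761, 0.0864, 0.2872]
orientation: [-180.0, 0.0, -91.4]
force: [0.2, -0.5, -0.5]
opening: 0.0484
gripper_force: 0.0
```

Call:
{"name": "carry_out", "arguments": {
  "deltas": [
    [[-0.22,0.01,0.1,0,0.1],[-0.44,0.02,0.13,0,0.1],[-0.66,0.03,0.13,0,0.1],[-0.88,0.03,0.13,0,0.1],[-1,0.03,0.13,0,0.1]]
  ]
}}

```text
clock: 31.25
tool_pos: [0.4754, 0.2868, 0.2606]
orientation: [180.0, -0.0, -91.4]
force: [-0.4, -0.8, -0.8]
opening: 0.0481
gripper_force: 0.0
```

Call:
{"name": "carry_out", "arguments": {
  "deltas": [
    [[-0.23,0.01,0,0.022,0.1],[-0.23,0.01,0,0.045,0.1],[-0.23,0.01,0,0.068,0.1],[-0.23,0.01,0,0.09,0.1],[-0.23,0.01,0,0.112,0.1]]
  ]
}}

```text
clock: 31.75
tool_pos: [0.4748, 0.3298, 0.2608]
orientation: [-180.0, -0.0, -132.2]
force: [0.5, -0.3, 0.3]
opening: 0.0484
gripper_force: 0.0
```

Call:
{"name": "carry_out", "arguments": {
  "deltas": [
    [[0,0,0,0.022,0.1],[0,0,0,0.045,0.1],[0,0,0,0.068,0.1],[0,0,0,0.09,0.1],[0,0,0,0.112,0.1]]
  ]
}}

```text
clock: 32.25
tool_pos: [0.4749, 0.3296, 0.2609]
orientation: [-180.0, -0.0, -172.5]
force: [0.3, -0.0, -0.0]
opening: 0.0482
gripper_force: 0.0
```

Call:
{"name": "carry_out", "arguments": {
  "deltas": [
    [[0,0,0,0.02,0.1],[0,0,0,0.035,0.1],[0,0,0,0.035,0.1],[0,0,0,0.035,0.1]]
  ]
}}

```text
clock: 32.65
tool_pos: [0.4748, 0.3298, 0.2609]
orientation: [-180.0, -0.0, 175.4]
force: [0.1, 0.0, -0.6]
opening: 0.0485
gripper_force: 0.0
```

```bash
python3 - <<'E'
from h import *
o=ctrl.get_obs();print(o['tool_pos'],o['orientation'],o['joint_pos'])
w=snap('wrist','w13'); print(proj(w,[.475,.33,.134]))
for k,z in(('cap_a_centre',.093),('housing_a',0)):
  print(k,[(round(r['p'],2),np.round(r['centre'],1),np.round(ray(w,r['centre'],z)[:2],3)) for r in ctrl.spot_point(w,k)])
for r in ctrl.silhouettes(w,'cap_a_centre'):
  m=r['mask'].astype(np.uint8); cs=max(cv2.findContours(m,0,1)[0],key=cv2.contourArea); e=cv2.fitEllipse(cs); print(round(r['p'],2),e,ray(w,e[0],.1),w['color'][r['mask']].mean(0))
E
```

```text
[0.47484074 0.32976472 0.26093917] [-1.79989312e+02 -8.13429552e-03  1.75379642e+02] [ 5.41540755e+01  1.02842976e+01 -8.82244878e+00 -1.49758478e-03
 -7.09066101e+01 -1.48773943e+02]
[254.23344167 185.24717085]
cap_a_centre [(0.81, array([372.5, 174.4]), array([0.485, 0.458])), (0.76, array([288.4,  22.6]), array([0.331, 0.374]))]
housing_a [(0.92, array([ 89.2, 151.1]), array([0.447, 0.107]))]
0.93 ((285.06341552734375, 31.759992599487305), (76.4561538696289, 90.20075988769531), 79.20620727539062) [0.3396145  0.36958158 0.1       ] [ 65.07092869 173.39738982  84.04596179]
0.58 ((369.5688781738281, 173.8484649658203), (75.30017852783203, 82.8726577758789), 97.86963653564453) [0.48204092 0.45192824 0.1       ] [205.15789474 124.26095657 145.07784671]
```

```bash
python3 - <<'E'
from h import *
g=cv2.GaussianBlur(cv2.imread('pics/w13.png',0),(0,0),1.0)[124:232:2,190:320:1]
print(np.percentile(g,[1,10,30,50,70,90]))
g=cv2.equalizeHist(g); s=" .:-=+*#%@"
for i,r in enumerate(g): print(124+2*i,''.join(s[int(v/25.6)] for v in r))
E
```

```text
[ 64.   79.   84.  134.  139.  195.1]
124 #%%%%#*##%%#*++*+++**######*##%%%%%**#*====+%%%@@@%%%+==                      -==*%%@@@@%%======**#%%@@@@@@@@@@@@@@@@@@@@@@@@@@@@@
126 ######***#%#*++++++***#*++++*#+=====*=====+#%#+===:                ...             -=+%%%%+=========%%@@@@@@@@@@@@@@@@@@@@@@@@@@@@
128 ##*++**#%%%##*+++=+++****++++===========+#*===.        .:-------------------::::.       .====+======+%%%@@@@@@@@@@@@@@@@@@@@@@@@@@
130 %%#****#######***+++++*#%%%*====-=====*#+==.     .:-------------------------::::::::.      ===========+%%@@@@@@@@@@@@@@@@@@@@@@@@@
132 *##%%%***###****##****##%%%===-=====*#+==.    :-=======--:::------:::::::::-::::::::::-::    .===========%%@@@@@@@@@@@@@@@@@@@@@@@
134 ###%%#*+*#%#********##%%%%+==-====+#+==:   :===--====--------------::---::--:::::::::::::::.   -==========%%@@@@@@@@@@@@@@@@@@@@@@
136 %%%#*++*##*+++++++**##%%#========*#===  :-=======------------------:----:::::::::::::::::::::.  :========-=%%%@@@@@@@@@@@@@@@@@@@@
138 %%#**+*###*++*****##%##%*=======#+==. :-=====--===------------::::-:---:::::--:::::::::::::::::::-========:==*%%%
[... 5527 characters left out ...]
%@@@@@@@@@@@@@@@@@@@@@@@@
222 %%%#******###***#%%%**++*#%%%%%%%%%%%###%%%%%%%%%%####****##***#%##%%%%%%###%%%%%%#******++*##%%%#*++*#%%@@@@@@@@@@@@@@@@@@@@@@@@@
224 +**+++**#*+++=++#%%%##***##%%%%%%%%%%#%%%%%%########%%#***######%###%%%%##%%%%%##########*##*********%%%@@@@@@@@@@@@@@@@@@@@@@@@@@
226 ++**###%%#**+++*%%%##*****#%%%%%%%%%%%%%%%%###***#%%%##%%%%%%%%########**#%%%*+***++++#%%%%%#*+++***+*%%@@@@@@@@@@@@@@@@@@@@@@@@@@
228 +*#%%%%%%%%#***####******#######%%%%%####%%######%%%#%%%%%%%%%%%####*****########**+*#%%%%%%%#+++*****%%@@@@@@@@@@%%%%%%%%%%%@@@@@
230 %%%%%%%%%%%#*+++*#***#%%##**#%%%%%%****##%%##%%%%%%#%%%%%%##%%%%#*#**++++****#%%%##%%%%%%%%###**##**+*%%@@%%%%%%%%*+=======+#%%%%%
```

C's cap: disc centre near (258,167), bar from (257.5,156) to (257,198).

```bash
python3 - <<'E'
from h import *
w=snap('wrist')
c,y,l=bar(w,(257.6,155.5),(257,198.5),.134); d=ray(w,(258,166.5),.1)[:2]; print(c,y,l,d)
c2=(c+d)/2
print(c2,go([*c2,.107],y))
E
```

```text
[0.46754568 0.3336914 ] 174.7096442865678 0.042120670701200354 [0.46459239 0.33500333]
[0.46606903 0.33434736] ([0.045, 0.018, 0.77], 'turn', np.float64(0.0016), 'j6', np.float64(-148.9), 'yaw', np.float64(175.3))
```

Call:
{"name": "carry_out", "arguments": {
  "deltas": [
    [[0.045,0.018,0.0,0.0016,0.1],[0.045,0.018,0.25,0.0016,0.1],[0.045,0.018,0.5,0.0016,0.1],[0.045,0.018,0.7,0.0016,0.1],[0.045,0.018,0.765,0.0016,0.1]]
  ]
}}

```text
clock: 33.4
tool_pos: [0.4638, 0.3325, 0.1041]
orientation: [-179.7, -0.2, 174.6]
force: [-0.1, -0.9, 0.0]
opening: 0.0483
gripper_force: 0.0
```

Call:
{"name": "carry_out", "arguments": {
  "deltas": [
    [[0,0,0,0,0.1],[0,0,0,0,-1],[0,0,0,0,-1],[0,0,0,0,-1],[0,0,0,0,-1]]
  ]
}}

```text
clock: 33.9
tool_pos: [0.4665, 0.3348, 0.1093]
orientation: [179.9, 0.1, 174.7]
force: [0.7, -0.4, -0.6]
opening: 0.0216
gripper_force: 0.0
```

Call:
{"name": "carry_out", "arguments": {
  "deltas": [
    [[0,0,0,0,-1],[0,0,0,0,-1],[0,0,0,-0.022,-1],[0,0,0,-0.045,-1],[0,0,0,-0.068,-1]]
  ]
}}

```text
clock: 34.4
tool_pos: [0.4667, 0.3348, 0.1089]
orientation: [180.0, 0.1, -160.5]
force: [-0.9, 1.5, 4.9]
opening: 0.0161
gripper_force: 30.0
```

Call:
{"name": "carry_out", "arguments": {
  "deltas": [
    [[0,0,0,-0.022,-1],[0,0,0,-0.045,-1],[0,0,0,-0.068,-1],[0,0,0,-0.09,-1],[0,0,0,-0.112,-1]]
  ]
}}

```text
clock: 34.9
tool_pos: [0.4667, 0.3349, 0.1089]
orientation: [-180.0, 0.1, -120.2]
force: [-0.5, 0.1, 4.9]
opening: 0.0159
gripper_force: 30.0
```

Call:
{"name": "carry_out", "arguments": {
  "deltas": [
    [[0,0,0,-0.022,-1],[0,0,0,-0.045,-1],[0,0,0,-0.068,-1],[0,0,0,-0.072,-1],[0,0,0,-0.072,-1]]
  ]
}}

```text
clock: 35.4
tool_pos: [0.4667, 0.335, 0.1089]
orientation: [-179.9, 0.1, -94.7]
force: [-0.7, 0.0, 5.7]
opening: 0.0161
gripper_force: 30.0
```

Call:
{"name": "carry_out", "arguments": {
  "deltas": [
    [[0,0,-0.05,0,-1],[0,0,-0.12,0,-1],[0,0,-0.3,0,-1],[0,0,-0.5,0,-1],[0,0,-0.7,0,-1]]
  ]
}}

```text
clock: 35.9
tool_pos: [0.4656, 0.3337, 0.2495]
orientation: [179.9, -0.1, -94.7]
force: [1.6, 0.8, -2.0]
opening: 0.0157
gripper_force: 30.0
```

Call:
{"name": "carry_out", "arguments": {
  "deltas": [
    [[0,0,-0.2,0,-1],[0,0,-0.32,0,-1],[0,0,-0.32,0,-1],[0,0,-0.32,0,-1]]
  ]
}}

```text
clock: 36.3
tool_pos: [0.4657, 0.3341, 0.3122]
orientation: [180.0, 0.0, -94.7]
force: [-0.5, 0.1, -2.3]
opening: 0.0158
gripper_force: 30.0
```

```bash
python3 - <<'E'
from h import *
o=ctrl.get_obs();print(o['tool_pos'],o['opening'],o['force'],o['joint_pos'])
print(go([.476,-.1173,.31]))
E
```

```text
[0.46571694 0.33411958 0.31217283] 0.015822670349752176 [-0.4845919   0.08409783 -2.34507775] [ 5.51788611e+01  8.43279718e+00 -4.47354974e+00 -4.08546424e-02
 -7.70721008e+01 -5.98705693e+01]
([2.245, -0.236, 0.009], 'turn', 0.0, 'j6', np.float64(-59.9), 'yaw', np.float64(-94.7))
```

Call:
{"name": "carry_out", "arguments": {
  "deltas": [
    [[0.2,-0.02,0,0,-1],[0.4,-0.04,0,0,-1],[0.6,-0.06,0,0,-1],[0.8,-0.08,0,0,-1],[1,-0.1,0,0,-1]]
  ]
}}

```text
clock: 36.8
tool_pos: [0.4688, 0.1314, 0.3104]
orientation: [179.9, -0.1, -94.7]
force: [1.2, -0.8, -0.9]
opening: 0.0159
gripper_force: 30.0
```

Call:
{"name": "carry_out", "arguments": {
  "deltas": [
    [[0.2,-0.02,0,0,-1],[0.4,-0.04,0,0,-1],[0.6,-0.06,0,0,-1],[0.8,-0.08,0,0,-1],[0.9,-0.1,0,0,-1]]
  ]
}}

```text
clock: 37.3
tool_pos: [0.4739, -0.0502, 0.3106]
orientation: [179.8, -0.0, -94.8]
force: [0.5, 0.1, -0.4]
opening: 0.0158
gripper_force: 30.0
```

Call:
{"name": "carry_out", "arguments": {
  "deltas": [
    [[0.2,-0.02,0,0,-1],[0.345,-0.036,0,0,-1],[0.345,-0.036,0,0,-1],[0.345,-0.036,0,0,-1]]
  ]
}}

```text
clock: 37.7
tool_pos: [0.4761, -0.1175, 0.3105]
orientation: [179.8, -0.0, -94.8]
force: [-0.6, 0.6, -1.3]
opening: 0.016
gripper_force: 30.0
```

```bash
python3 - <<'E'
from h import *
o=ctrl.get_obs();print(o['tool_pos'],o['opening'],o['force'])
print(go([.4765,-.1170,.254]))
E
```

```text
[ 0.47606644 -0.11754536  0.31052499] 0.016035014071893932 [-0.62292114  0.59479178 -1.34685983]
([-0.003, -0.003, 0.283], 'turn', 0.0, 'j6', np.float64(-13.9), 'yaw', np.float64(-94.8))
```

Call:
{"name": "carry_out", "arguments": {
  "deltas": [
    [[0,0,0.1,0,-1],[0,0,0.2,0,-1],[0,0,0.265,0,-1],[0,0,0.275,0,-1],[0,0,0.275,0,-1]]
  ]
}}

```text
clock: 38.2
tool_pos: [0.477, -0.1167, 0.257]
orientation: [180.0, -0.0, -94.6]
force: [0.3, 0.6, -1.0]
opening: 0.0159
gripper_force: 30.0
```

Call:
{"name": "carry_out", "arguments": {
  "deltas": [
    [[0,0,0.005,0,-1],[0,0,0.01,0,-1],[0,0,0.015,0,-1]]
  ]
}}

```text
clock: 38.5
tool_pos: [0.4772, -0.117, 0.2545]
orientation: [-179.9, 0.0, -94.6]
force: [0.2, -0.1, -0.8]
opening: 0.0153
gripper_force: 30.0
```

Call:
{"name": "carry_out", "arguments": {
  "deltas": [
    [[0,0,0.005,0,-1],[0,0,0.01,0,-1],[0,0,0.012,0,-1]]
  ]
}}

```text
clock: 38.8
tool_pos: [0.4774, -0.1173, 0.2529]
orientation: [-179.9, -0.0, -94.6]
force: [-2.5, 1.3, 9.0]
opening: 0.0158
gripper_force: 30.0
```

Contact at the expected height. I release, retreat and check.

Call:
{"name": "carry_out", "arguments": {
  "deltas": [
    [[0,0,0,0,0.1],[0,0,0,0,0.1],[0,0,0,0,0.1],[0,0,-0.2,0,0.1],[0,0,-0.4,0,0.1]]
  ]
}}

```text
clock: 39.3
tool_pos: [0.4762, -0.1172, 0.3317]
orientation: [179.8, -0.0, -94.6]
force: [1.3, 0.1, 0.0]
opening: 0.0464
gripper_force: 0.0
```

Call:
{"name": "carry_out", "arguments": {
  "deltas": [
    [[-0.2,0,0,0,0.1],[-0.4,0,0,0,0.1],[-0.6,0,0,0,0.1],[-0.8,0,0,0,0.1],[-0.8,0,0,0,0.1]]
  ]
}}

```text
clock: 39.8
tool_pos: [0.4901, 0.0459, 0.3312]
orientation: [180.0, 0.0, -94.4]
force: [0.2, 0.5, 0.6]
opening: 0.0483
gripper_force: 0.0
```

```bash
python3 - <<'E'
from h import *
o=ctrl.get_obs();print(o['tool_pos'],o['opening'],o['force'])
w=snap('wrist');a=snap('scene'); b=snap('side')
f=lambda p,r,c,h,wd:cv2.resize(p['color'][r:r+h,c:c+wd],(399,590),interpolation=2)
cv2.imwrite('pics/end.png',np.hstack([f(a,100,135,185,125),f(b,70,235,185,125)])[:,:,::-1])
for n,p in(('w',w),('s',a),('d',b)):
    print(n,[(round(r['p'],2),np.round(r['centre']),np.round(ray(p,r['centre'],.237)[:2],3),np.round(ray(p,r['centre'],.092)[:2],3)) for k in('cap_a_centre','vent_tip') for r in ctrl.spot_point(p,k)])
E
```

```text
[0.49013021 0.04591592 0.33123227] 0.04830264724886168 [0.21707625 0.5180482  0.5940277 ]
w [(0.66, array([178., 245.]), array([0.563, 0.087]), array([0.608, 0.157])), (0.56, array([198., 333.]), array([0.557, 0.184]), array([0.599, 0.31 ])), (0.86, array([118., 174.]), array([0.603, 0.018]), array([0.672, 0.049])), (0.2, array([274., 119.]), array([ 0.47 , -0.017]), array([ 0.462, -0.007]))]
s [(0.85, array([318., 117.]), array([0.631, 0.209]), array([0.536, 0.403])), (0.6, array([202., 175.]), array([ 0.518, -0.156]), array([ 0.4  , -0.036])), (0.18, array([204., 202.]), array([ 0.581, -0.224]), array([ 0.476, -0.117])), (0.61, array([369., 141.]), array([0.795, 0.183]), array([0.733, 0.372])), (0.55, array([300., 196.]), array([ 0.751, -0.089]), array([0.68 , 0.045])), (0.53, array([351., 172.]), array([0.81 , 0.049]), array([0.75 , 0.211]))]
d [(0.82, array([221., 321.]), array([0.42 , 0.607]), array([0.476, 0.509])), (0.8, array([313., 150.]), array([ 0.447, -0.017]), array([ 0.511, -0.288])), (0.6, array([309., 312.]), array([0.295, 0.534]), array([0.316, 0.415])), (0.47, array([258., 286.]), array([0.394, 0.516]), array([0.443, 0.392])), (0.68, array([183., 207.]), array([0.638, 0.367]), array([0.755, 0.202])), (0.52, array([157., 241.]), array([0.623, 0.487]), array([0.735, 0.355])), (0.39, array([233., 185.]), array([0.574, 0.241]), array([0.672, 0.041]))]
```

View pics/end.png

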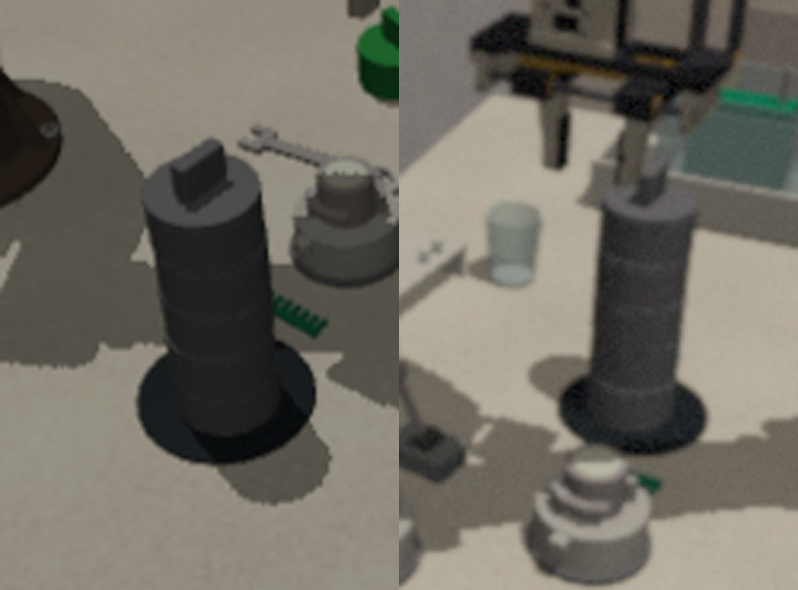

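Both views show a straight five-cap column near the middle of the mat. The column base is at about (228,400) in the left crop and (632,405) in the right crop. The lever is still thrown.

```bash
python3 -c "
from plant import ctrl
print(ctrl.close_job())"
```

```text
the job is handed in; nothing more can be done
None
```

The job is handed in (its verdict was not shown): the lever is fully vented, and all five caps stand in one straight column on the mat; I saw no bystander disturbed, though I did not re-measure them all.

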